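Snug the filter-cell cover down crosswise

TASK

Fasten the cover of the filtration cell down evenly with its four wing knobs, turning them clockwise and working crosswise: go from a knob to the one opposite, then to the other two, in two rounds. In the first round give each knob only about a twelfth of a turn (30 degrees); in the second, in the same crosswise manner, turn each until it goes clearly stiff on the gasket - snug, two to three times the effort of turning it free, not over-tight - then let go. Do not lean on the cover, and leave the other things on the bench where they are.

Things in the scene. Friction and masses are not known exactly. Their poses are not given: they have to be found in the camera images.
- cell: the filtration cell standing on the bench, fixed: a steel pot 116 mm across under a square aluminium flange 150 x 150 mm; origin at the centre of its underside, z up. Four wing knobs on vertical studs stand on a 100 mm square: a at (+50,+50), b at (+50,-50), c at (-50,-50), d at (-50,+50) mm in this frame: a is opposite c, b opposite d
- cover: square aluminium cover 150 x 150 x 12 mm with a low round window (6 mm high) in the middle; origin at the centre of its underside, which starts level, 69.5 mm above the bench. It can only sink and tilt. It floats on a springy seal (0.5 N per mm at each corner) and lands on a firm gasket 3.6 to 7.4 mm lower; how far is unknown and is felt as the knobs stiffening
- wing_a (a point): black wing knob a: an upright bar 40 long x 10 wide x 28 mm tall on a round hub 18 mm across; the point lies on its axis, 12 mm under its top, 16 mm above the bar's lower edge and 33 mm above its collar's underside; x along the 40 mm, y across the 10 mm (grip it this way), z up. Starts 33.2 to 33.6 mm above the cover's top face, turned up to 40 degrees from the cell's x
- knob_a (a joint): angle turned since the start, rad, 0 at first, growing clockwise seen from above (tightening); the knob sinks 5 mm per rad. Turning it free takes 0.13 N m, plus 0.005 N m per N of its collar's load. At rest this drag may lean either way, so a torque read while holding still is up to 0.13 N m above or below the load's share. The gasket is met between 0.76 and 1.6 rad
- collar_a: steel collar 24 mm across, 5 mm thick, under knob a; origin at the centre of its underside, z up. It sinks with the knob, does not turn, touches the cover after 0.04 to 0.12 rad and, once on the gasket, gains 30 to 45 N per 0.1 rad. Snug is about 25 to 60 N (0.25 to 0.43 N m while turning), over 90 N is too tight. Let go, it eases back to 26 N or less, and 5 to 12 N less as others are snugged
- wing_b (a point): black wing knob b: an upright bar 40 long x 10 wide x 28 mm tall on a round hub 18 mm across; the point lies on its axis, 12 mm under its top, 16 mm above the bar's lower edge and 33 mm above its collar's underside; x along the 40 mm, y across the 10 mm (grip it this way), z up. Starts 33.2 to 33.6 mm above the cover's top face, turned up to 40 degrees from the cell's x
- knob_b (a joint): angle turned since the start, rad, 0 at first, growing clockwise seen from above (tightening); the knob sinks 5 mm per rad. Turning it free takes 0.13 N m, plus 0.005 N m per N of its collar's load. At rest this drag may lean either way, so a torque read while holding still is up to 0.13 N m above or below the load's share. The gasket is met between 0.76 and 1.6 rad
- collar_b: steel collar 24 mm across, 5 mm thick, under knob b; origin at the centre of its underside, z up. It sinks with the knob, does not turn, touches the cover after 0.04 to 0.12 rad and, once on the gasket, gains 30 to 45 N per 0.1 rad. Snug is about 25 to 60 N (0.25 to 0.43 N m while turning), over 90 N is too tight. Let go, it eases back to 26 N or less, and 5 to 12 N less as others are snugged
- wing_c (a point): black wing knob c: an upright bar 40 long x 10 wide x 28 mm tall on a round hub 18 mm across; the point lies on its axis, 12 mm under its top, 16 mm above the bar's lower edge and 33 mm above its collar's underside; x along the 40 mm, y across the 10 mm (grip it this way), z up. Starts 33.2 to 33.6 mm above the cover's top face, turned up to 40 degrees from the cell's x
- knob_c (a joint): angle turned since the start, rad, 0 at first, growing clockwise seen from above (tightening); the knob sinks 5 mm per rad. Turning it free takes 0.13 N m, plus 0.005 N m per N of its collar's load. At rest this drag may lean either way, so a torque read while holding still is up to 0.13 N m above or below the load's share. The gasket is met between 0.76 and 1.6 rad
- collar_c: steel collar 24 mm across, 5 mm thick, under knob c; origin at the centre of its underside, z up. It sinks with the knob, does not turn, touches the cover after 0.04 to 0.12 rad and, once on the gasket, gains 30 to 45 N per 0.1 rad. Snug is about 25 to 60 N (0.25 to 0.43 N m while turning), over 90 N is too tight. Let go, it eases back to 26 N or less, and 5 to 12 N less as others are snugged
- wing_d (a point): black wing knob d: an upright bar 40 long x 10 wide x 28 mm tall on a round hub 18 mm across; the point lies on its axis, 12 mm under its top, 16 mm above the bar's lower edge and 33 mm above its collar's underside; x along the 40 mm, y across the 10 mm (grip it this way), z up. Starts 33.2 to 33.6 mm above the cover's top face, turned up to 40 degrees from the cell's x
- knob_d (a joint): angle turned since the start, rad, 0 at first, growing clockwise seen from above (tightening); the knob sinks 5 mm per rad. Turning it free takes 0.13 N m, plus 0.005 N m per N of its collar's load. At rest this drag may lean either way, so a torque read while holding still is up to 0.13 N m above or below the load's share. The gasket is met between 0.76 and 1.6 rad
- collar_d: steel collar 24 mm across, 5 mm thick, under knob d; origin at the centre of its underside, z up. It sinks with the knob, does not turn, touches the cover after 0.04 to 0.12 rad and, once on the gasket, gains 30 to 45 N per 0.1 rad. Snug is about 25 to 60 N (0.25 to 0.43 N m while turning), over 90 N is too tight. Let go, it eases back to 26 N or less, and 5 to 12 N less as others are snugged
- dish: bystander: a small round dish with a lid, 63 mm across, 15 mm high; origin at the centre of its underside
- vial: bystander: a small capped glass vial, 24 mm across, 40 mm high; origin at the centre of its underside
- hex_key: bystander: an L-shaped hex key, 80 mm long, 8 mm thick, lying beside the cell; origin at the centre of its underside
- tube_rack: bystander: a tube rack, 85 x 200 mm, 66 mm high; origin at the centre of its underside
- foam_rack: bystander: a black foam tube block, 120 x 190 mm, lying on another; origin at the centre of its underside

How it is judged (in metres and radians):
On the way, in this order (a step that is already met when the one before it is completed fails the run):
1. first round: two opposite knobs have been turned a little (over 0.25 rad) while the other two are as found (under 0.15 rad) (((value of joint each of knob_a, knob_c above 0.25 rad and value of joint each of knob_b, knob_d below 0.15 rad) or (value of joint each of knob_b, knob_d above 0.25 rad and value of joint each of knob_a, knob_c below 0.15 rad))), for 0.1 s.
2. first round complete: all four knobs are past 0.25 rad, none past 0.75 rad (value of joint knob_a between 0.25 and 0.75 rad and value of joint knob_b between 0.25 and 0.75 rad and value of joint knob_c between 0.25 and 0.75 rad and value of joint knob_d between 0.25 and 0.75 rad), for 0.1 s.
3. second round: two opposite knobs bear on the cover with over 8 N each while the other two are still short of 0.75 rad (((contact force between each of collar_a, collar_c and cover above 8 N and value of joint each of knob_b, knob_d below 0.75 rad) or (contact force between each of collar_b, collar_d and cover above 8 N and value of joint each of knob_a, knob_c below 0.75 rad))), for 0.1 s.
At the end, for the whole second after the job is handed in: all four collars bear on the cover with between 8 and 90 N, the cover is level with the cell within 0.01 rad and at rest, and the bystanders are within 30 mm of where they stood (contact force between collar_a and cover between 8 and 90 N and contact force between collar_b and cover between 8 and 90 N and contact force between collar_c and cover between 8 and 90 N and contact force between collar_d and cover between 8 and 90 N and angle between the z axis of cover and the z axis of cell, either way round below 0.01 rad and linear speed of cover below 0.01 m/s and distance of each of dish, vial, hex_key, tube_rack, foam_rack from where it was at the start of the episode below 0.03 m); the robot touches nothing.
It fails at once if a knob is over-tightened: its collar bears on the cover with more than 90 N (contact force between any of collar_a, collar_b, collar_c, collar_d and cover above 90 N).
It fails at once if a knob is taken past 0.75 rad before every knob has had its first-round turn (0.25 rad) ((value of joint knob_a above 0.75 rad and value of joint any of knob_b, knob_c, knob_d below 0.25 rad) or (value of joint knob_b above 0.75 rad and value of joint any of knob_a, knob_c, knob_d below 0.25 rad) or (value of joint knob_c above 0.75 rad and value of joint any of knob_a, knob_b, knob_d below 0.25 rad) or (value of joint knob_d above 0.75 rad and value of joint any of knob_a, knob_b, knob_c below 0.25 rad)).
It fails at once if the cover is cocked more than 0.055 rad (3.2 degrees) on the cell (angle between the z axis of cover and the z axis of cell, either way round above 0.055 rad).
It fails at once if the fingers lean on the cover with more than 15 N (contact force between the fingers and cover above 15 N).
It fails at once if a bystander is shoved more than 30 mm (distance of any of dish, vial, hex_key, tube_rack, foam_rack from where it was at the start of the episode above 0.03 m).
It also fails if it takes over 72 s, if anything falls off the work surface, if the arm or the gripper's body presses on something with over 40 N, if the wrist force passes 120 N, or if a joint passes its speed limit or range.

ROBOT

A 6-joint arm with a two-finger parallel gripper is mounted at the origin on the work surface. World frame = base frame: x ahead of the robot, y to its left, z up, the work surface at z = 0. Lengths are in mm, angles in rad, forces in N, time in s.
With the tool pointing down it reaches from about 325 to 750 mm from the base axis. Payload 7.6 kg.
Tool frame: the origin (TCP) lies between the finger pads; the fingertips stand 17 mm ahead of it and the grasp point (between the pads) lies 2 mm behind it; y points along the fingers, z is the direction in which the jaws open and shut, and the axes are right-handed (so a half turn about y gives the same grasp; the last joint's range is limited). The gripper opens to 85 mm and grips with 20 to 120 N. Pads are 22 mm wide; open, the fingers measure 114 mm over their backs; the gripper's body (76 mm by 85 mm) begins 54 mm behind the grasp point. The pads swing forward as they close: fully open they stand 13 mm farther back than shut.
Start: joints at [-1.322, 0.052, 1.401, -0, 1.689, -0.07], TCP at [164.574, -498.557, 248.323] pointing down, gripper open.
Joint ranges: [-2.9, 2.9], [-0.91, 2.17], [0.12, 2.37], [-1.06, 4.2], [0.26, 2.73], [-2.93, 2.93]. Speed limits (rad/s): [2.57, 2.57, 3.01, 3.14, 3.14, 3.14].

INTERFACE

Orientations are given as a unit quaternion [x, y, z, w].
In Python, from rig import r gives the robot as it stands.
- The arm moves only by the tool carry_out, never from a script. Its argument "plan" is a list of rows, each a list of 3 entries, a list of its own where there are three numbers: the closure in counts, from 0 (fully open) to 255 (shut), then the shift along the tool's x, y, z in cm, then the turn, a rotation vector about the tool's x, y, z in degrees. A call has 1 to 12 rows; each row shifts and turns the commanded pose from where the row before left it, along the tool's axes as they then stand; what a row does not reach is not made up. A row lasts 1/10 s, in which the tool goes at most 50 mm and 8.59 degrees, less where a joint would pass 70% of its speed; a pose out of reach is approached as far as the arm can. A call is refused whole if a number of a shift passes 5 or a number of a turn 8.59, either way. A call with a gripper value outside its range is refused whole. The fingers move at their own pace and stop on an object; "grip_force" is the grip in N (left out, the last holds). Time passes only in rows, so rows that do not move let the fingers close. It gives the time, the measured TCP pose, the force and the opening at its end, in the units of the state.
- r.read_state(): the state, without advancing time (a new reading comes with each control period).
- r.read_camera(name): name is "scene" or "top" or "wrist"; returns a dict with "image" (480x640x3 uint8, blue, green, red), "K" (3x3 intrinsics, pixels), "view" (4x4, takes a point from world to camera coordinates); the wrist camera has in their place "mount" (4x4, takes a point from camera to tool coordinates, whose origin is the TCP and whose axes are the tool frame's). Camera axes: x right, y down, z forward; pixel columns grow to the right and rows downward; lengths in mm; the calibration is good to about 2 mm. A picture is of the moment at which its call begins: read the wrist's pose just before it. There is no depth.
- r.close_job(): hands the job in, once; it reports no verdict.
The state is a dict: "time_s": time; "joints": joint angles; "dq": joint speeds; "effort": joint torques, N m; "tool_pos": TCP position; "orientation": TCP orientation; "force": force on the tool from outside, world axes, zero at the start; "ft_torque": the same for the moment, N m; "gripper_width": finger opening in mm.
Only numpy, scipy, OpenCV 4.12 (cv2) and the standard library are available. Lean on these libraries where they do the work, as an engineer would, in place of code of your own. Each camera call takes 0.05 s, during which the arm holds its last target.

## Working session

There is one attempt and no reset: what is moved stays moved. The work goes in short steps, Python scripts to look and compute and a tool call to move; the robot and the scene stay as the last step left them, time stands still between calls to the robot, and variables do not carry over. Pictures are saved under pics/ and viewed, and the job is handed in when it is done.

Besides the shell and the picture viewer there is one more tool, called in YAML: its name, and indented under it one key for each argument. carry_out: Moves the arm, as the interface text tells. Its arguments: {"type":"object","properties":{"plan":{"type":"array","items":{"type":"array"}},"grip_force":{"type":"number"}},"required":["plan"]}

```bash
mkdir -p pics; ls
cat > h.py <<'E'
import numpy as np, cv2
from rig import r
from scipy.spatial.transform import Rotation as R
def snap(n,f):
    d=r.read_camera(n); cv2.imwrite('pics/'+f,d['image']); return d
E
python3 - <<'E'
from h import *
print(r.read_state())
for n in ['scene','top','wrist']:
    d=snap(n,n+'0.png'); print(n,d['K'].tolist(),np.round(d.get('view',d.get('mount')),4).tolist())
E
```

```text
pics
{'time_s': 0.0, 'joints': array([-1.32228441e+00,  5.28705412e-02,  1.40172108e+00, -1.67504353e-05,
        1.68860101e+00, -7.02968491e-02]), 'dq': array([ 0.00040567, -0.00066103,  0.00201826,  0.00031883,  0.00093171,
       -0.00039197]), 'effort': array([ 3.06889442e-04, -3.81667542e+01, -3.60185301e+01, -1.43884427e-04,
        6.15365017e-03,  1.73522466e-05]), 'tool_pos': array([ 164.50587574, -498.27462854,  247.45656681]), 'orientation': array([-0.11229466,  0.69870488, -0.69757906,  0.11218226]), 'force': array([ 0.45392972,  0.38414965, -0.38618132]), 'ft_torque': array([ 0.01921338, -0.01463632, -0.01407249]), 'gripper_width': 85.23002633701654}
scene [[489.3254916052257, 0.0, 317.49530048108943], [0.0, 489.3254916052257, 242.17927780496453], [0.0, 0.0, 1.0]] [[-0.5891, 0.8081, 0.0036, 353.0164], [0.518, 0.3811, -0.7658, -254.5028], [-0.6202, -0.4492, -0.6431, 1356.4789], [0.0, 0.0, 0.0, 1.0]]
top [[558.3856463071497, 0.0, 325.5924851133098], [0.0, 558.3856463071497, 246.12270708129805], [0.0, 0.0, 1.0]] [[-0.0066, -0.9999, 0.0109, -9.8499], [-0.9808, 0.0043, -0.1952, 587.1012], [0.1951, -0.012, -0.9807, 1310.3117], [0.0, 0.0, 0.0, 1.0]]
wrist [[398.4328582719343, 0.0, 317.3021241217415], [0.0, 398.4328582719343, 239.12116729928357], [0.0, 0.0, 1.0]] [[0.0005, 0.951, 0.3091, -78.8538], [0.0007, -0.3091, 0.951, -124.6755], [1.0, -0.0003, -0.0008, -1.1495], [0.0, 0.0, 0.0, 1.0]]
```

View pics/scene0.png

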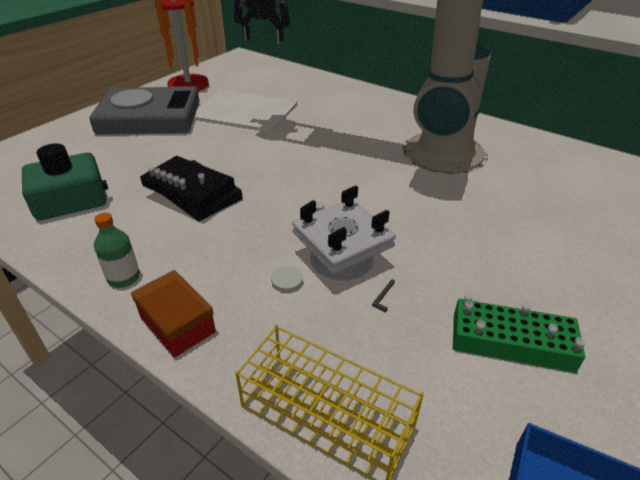

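View pics/top0.png

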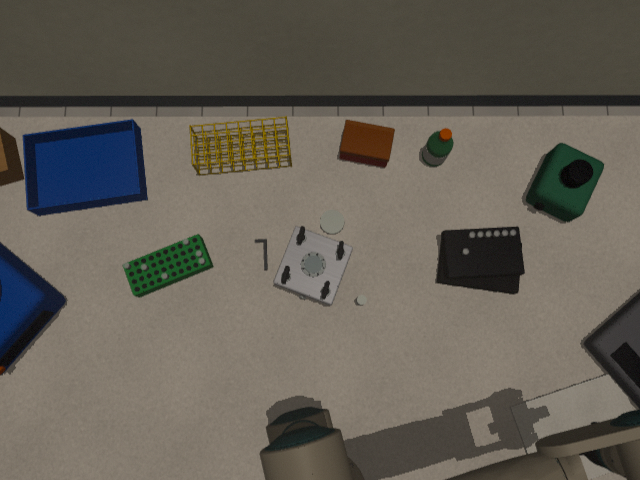

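View pics/wrist0.png

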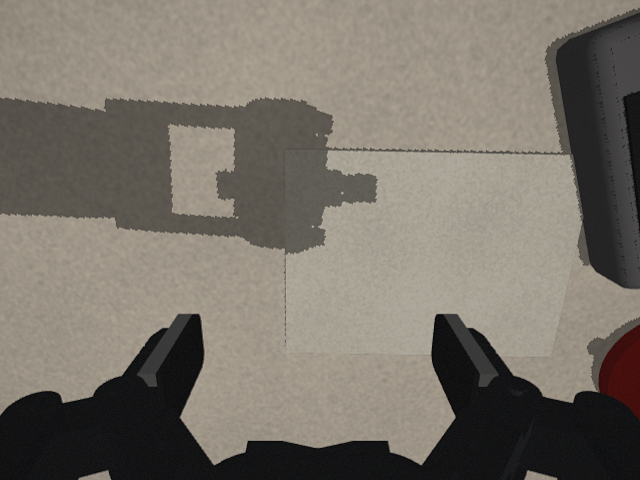

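Run:
```python
from h import *
im=cv2.imread('pics/top0.png')[210:320,255:380]
cv2.imwrite('pics/topcrop.png',cv2.resize(im,None,fx=5,fy=5,interpolation=cv2.INTER_CUBIC))
im=cv2.imread('pics/scene0.png')[175:285,260:420]
cv2.imwrite('pics/scrop.png',cv2.resize(im,None,fx=5,fy=5,interpolation=cv2.INTER_CUBIC))
```

```text
(no output)
```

View pics/topcrop.png

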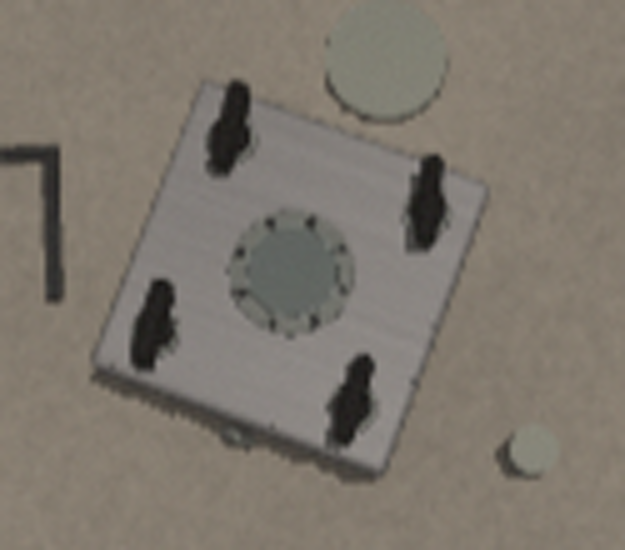

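View pics/scrop.png

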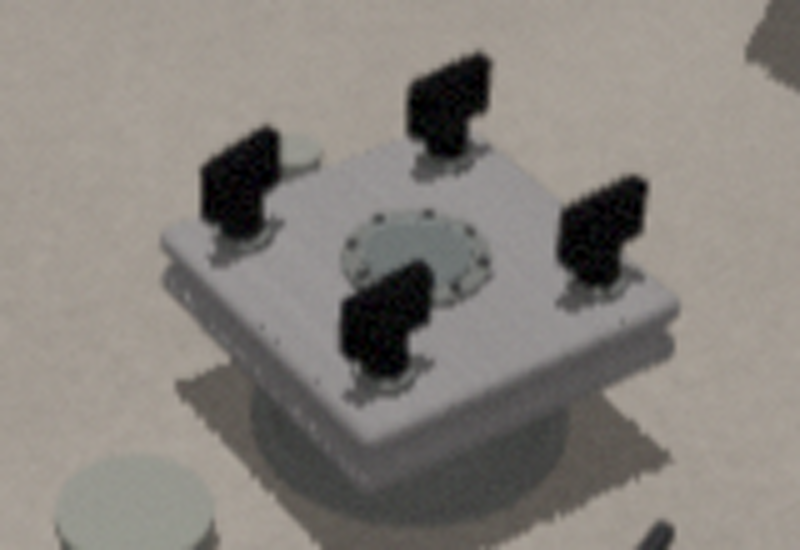

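```bash
cat >> h.py <<'E'
def cam(d,st=None):
    """returns C, Rcw (cam->world)"""
    if 'view' in d:
        V=np.array(d['view']); Rw=V[:3,:3].T; return -Rw@V[:3,3],Rw
    M=np.array(d['mount']); Rt=R.from_quat(st['orientation']).as_matrix()
    return Rt@M[:3,3]+st['tool_pos'], Rt@M[:3,:3]
def ray(K,C,Rw,uv):
    uv=np.atleast_2d(uv).astype(float)
    d=np.c_[uv,np.ones(len(uv))]@np.linalg.inv(K).T@Rw.T
    return d/np.linalg.norm(d,axis=1)[:,None]
def plane(K,C,Rw,uv,z):
    d=ray(K,C,Rw,uv); return C+d*((z-C[2])/d[:,2])[:,None]
def tri(C1,d1,C2,d2):
    A=np.c_[d1,-d2]; t=np.linalg.lstsq(A,C2-C1,rcond=None)[0]
    p,q=C1+d1*t[0],C2+d2*t[1]; return (p+q)/2,np.linalg.norm(p-q)
def blobs(im,thr,amin,amax,roi):
    x0,y0,x1,y1=roi; m=np.zeros(im.shape[:2],np.uint8)
    m[y0:y1,x0:x1]=(im[y0:y1,x0:x1].max(2)<thr)*255
    n,l,s,c=cv2.connectedComponentsWithStats(m)
    return [(c[i],s[i],(l==i)) for i in range(1,n) if amin<s[i][4]<amax]
E
python3 - <<'E'
from h import *
t=r.read_camera('top'); s=r.read_camera('scene')
Ct,Rt=cam(t);Cs,Rs=cam(s); print(Ct,Cs)
bt=blobs(t['image'],60,30,400,(272,222,360,308)); bs=blobs(s['image'],45,60,900,(290,180,400,256))
for b in bt+bs: print(np.round(b[0],1),b[1])
for b in bt:
    for q in bs:
        p,e=tri(Ct,ray(t['K'],Ct,Rt,b[0])[0],Cs,ray(s['K'],Cs,Rs,q[0])[0])
        if e<8 and 90<p[2]<135:
            vx,vy=cv2.fitLine(np.argwhere(b[2])[:,::-1].astype(np.float32),cv2.DIST_L2,0,.01,.01).ravel()[:2]
            a=plane(t['K'],Ct,Rt,[b[0]-10*np.array([vx,vy]),b[0]+10*np.array([vx,vy])],115)
            d=a[1]-a[0]; print(np.round(b[0]),p.round(1),round(e,1),'yaw',np.degrees(np.arctan2(d[1],d[0])).round(1), plane(t['K'],Ct,Rt,b[0],113).round(1))
# cover corners from zoom picture pixels
c=np.array([[205,82],[487,187],[382,468],[95,362]])/5+[255,210]
P=plane(t['K'],Ct,Rt,c,81.5);print(P.round(1),P.mean(0)); 
for i in range(4):
    e=P[(i+1)%4]-P[i]; print(np.linalg.norm(e),np.degrees(np.arctan2(e[1],e[0])))
E
```

```text
[ 320.10404662    3.29310474 1399.72286635] [1181.04167332  421.07526186  676.21257182]
[300.6 235.6] [297 227   8  18 101]
[340.  250.2] [337 241   7  19  95]
[285.1 274.9] [281 266   9  18 101]
[325.  289.8] [321 281   9  18  91]
[349.1 195.9] [342 186  16  21 215]
[307.8 211.6] [301 201  15  22 225]
[379.6 220.9] [372 211  17  21 239]
[336.8 238.7] [328 228  18  23 272]
[301. 236.] [603.1  46.2 106.9] 0.7 yaw -13.9 [[601.6  46.3 113. ]]
[340. 250.] [567.6 -46.7 106.5] 0.5 yaw -5.9 [[566.2 -46.2 113. ]]
[285. 275.] [509.7  82.  106.2] 1.3 yaw -14.2 [[508.4  82.1 113. ]]
[325. 290.] [474.1 -11.1 106.2] 1.2 yaw -16.8 [[473.  -10.5 113. ]]
[[631.4  58.6  81.5]
 [578.9 -77.3  81.5]
 [444.  -25.6  81.5]
 [495.1 110.3  81.5]] [537.3515426   16.48123779  81.5       ]
145.67176825760208 -111.10731820304039
144.47202379976162 159.01897589602453
145.13245157974 69.40792824043223
145.77935287256707 -20.767880283991648
```

Run:
```python
from h import *
s=r.read_state(); print(s['time_s'],R.from_quat(s['orientation']).as_matrix().round(3), s['joints'].round(3))
```

```text
0.25 [[-0.95  -0.     0.313]
 [-0.313  0.001 -0.95 ]
 [-0.    -1.    -0.001]] [-1.322  0.052  1.401  0.     1.689 -0.07 ]
```

carry_out:
  plan:
    - [0, [-4.1, -0.4, -2.4], [0, 0, 0]]
    - [0, [-4.1, -0.4, -2.4], [0, 0, 0]]
    - [0, [-4.1, -0.4, -2.4], [0, 0, 0]]
    - [0, [-4.1, -0.4, -2.4], [0, 0, 0]]
    - [0, [-4.1, -0.4, -2.4], [0, 0, 0]]
    - [0, [-4.1, -0.4, -2.4], [0, 0, 0]]
    - [0, [-4.1, -0.4, -2.4], [0, 0, 0]]
    - [0, [-4.1, -0.4, -2.4], [0, 0, 0]]
    - [0, [-4.1, -0.4, -2.4], [0, 0, 0]]
    - [0, [-4.1, -0.4, -2.4], [0, 0, 0]]
    - [0, [-4.1, -0.4, -2.4], [0, 0, 0]]
    - [0, [-4.1, -0.4, -2.4], [0, 0, 0]]

```text
time_s: 1.45
tool_pos: [542.5, -69.0, 296.5]
orientation: [0.112, -0.698, 0.698, -0.112]
force: [0.5, -0.5, 0.1]
gripper_width: 85.4
```

carry_out:
  plan:
    - [0, [-4.1, -0.4, -2.4], [0, -8.5, 0]]
    - [0, [-3.9, -0.4, -3.0], [0, -8.5, 0]]
    - [0, [0, 0, 0], [0, -8.5, 0]]
    - [0, [0, 0, 0], [0, -8.5, 0]]
    - [0, [0, 0, 0], [0, -8.5, 0]]
    - [0, [0, 0, 0], [0, -8.5, 0]]
    - [0, [0, 0, 0], [0, -8.5, 0]]
    - [0, [0, 0, 0], [0, -8.5, 0]]
    - [0, [0, 0, 0], [0, -8.5, 0]]
    - [0, [0, 0, 0], [0, -8.5, 0]]
    - [0, [0, 0, 0], [0, -8.5, 0]]
    - [0, [0, 0, 0], [0, -8.5, 0]]

```text
time_s: 2.65
tool_pos: [594.2, 9.1, 304.0]
orientation: [0.614, -0.35, 0.35, -0.614]
force: [-0.2, -0.3, -0.5]
gripper_width: 85.3
```

carry_out:
  plan:
    - [0, [0, 0, 0], [0, -8.5, 0]]
    - [0, [0, 0, 0], [0, -8.5, 0]]
    - [0, [0, 0, 0], [0, -8.5, 0]]
    - [0, [0, 0, 0], [0, -8.5, 0]]
    - [0, [0, 0, 0], [0, -8.5, 0]]
    - [0, [0, 0, 0], [0, -3, 0]]
    - [0, [0, 0, 0], [0, 0, 0]]

```text
time_s: 3.35
tool_pos: [594.2, 9.2, 304.1]
orientation: [0.702, -0.088, 0.087, -0.702]
force: [0.3, 0.3, 0.2]
gripper_width: 85.2
```

Run:
```python
from h import *
s=r.read_state(); print(s); snap('wrist','w1.png')
```

```text
{'time_s': 3.35, 'joints': array([-4.66906851e-02,  2.46398780e-01,  1.07646138e+00, -7.51331156e-05,
        1.81910003e+00, -1.36940764e+00]), 'dq': array([-0.00012117, -0.00160007, -0.00060558,  0.00025394,  0.00174597,
        0.06129462]), 'effort': array([ 2.89800919e-03, -4.61066151e+01, -3.61874664e+01,  1.53234191e-04,
        2.04329408e-03, -6.33240212e-01]), 'tool_pos': array([594.21729129,   9.15647006, 304.06742869]), 'orientation': array([ 0.70170893, -0.0876186 ,  0.08736347, -0.7016375 ]), 'force': array([0.32770576, 0.28544845, 0.18737929]), 'ft_torque': array([-0.02257548, -0.00576991, -0.02406613]), 'gripper_width': 85.20313228242766}
```

View pics/w1.png

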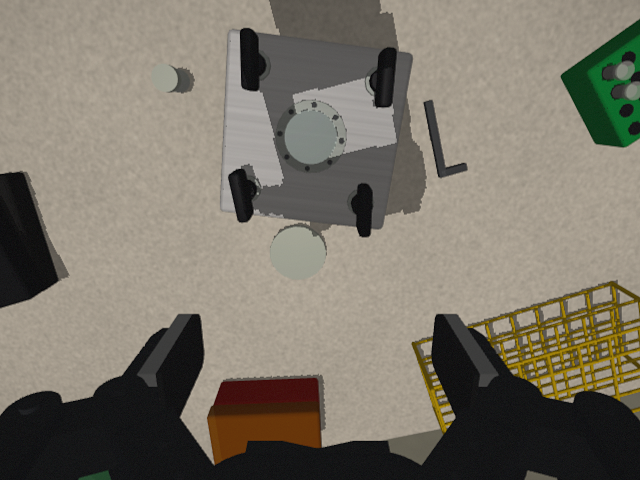

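Run:
```python
from h import *
im=cv2.imread('pics/w1.png')
for (u,v) in [(253,60),(384,77),(240,195),(364,210)]:
    print(u,v,im[v-30:v+31:10,u-15:u+16:3].max(2).tolist()[3])
c=im[20:250,215:420]; c=np.clip(c.astype(float)*2.5,0,255).astype(np.uint8)
cv2.imwrite('pics/w1c.png',cv2.resize(c,None,fx=2.6,fy=2.6,interpolation=cv2.INTER_CUBIC))
```

```text
253 60 [171, 15, 18, 17, 20, 19, 18, 23, 21, 53, 75]
384 77 [150, 28, 40, 17, 18, 37, 36, 30, 21, 93, 92]
240 195 [169, 169, 164, 23, 33, 35, 19, 15, 18, 16, 64]
364 210 [82, 54, 15, 19, 21, 21, 16, 17, 92, 91, 90]
```

View pics/w1c.png

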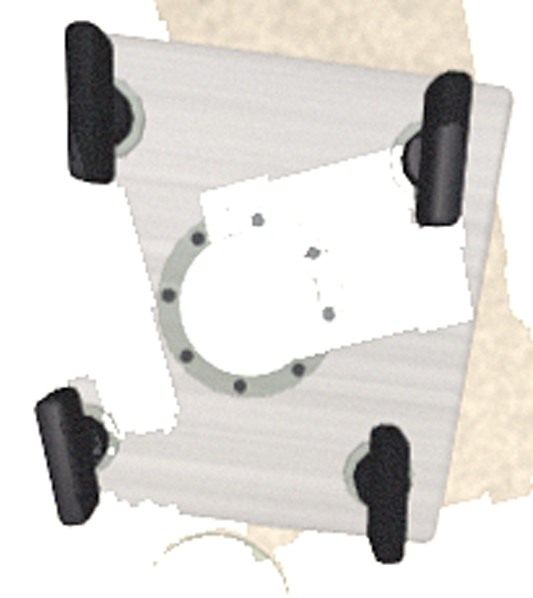

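```bash
cat >> h.py <<'E'
def wings(d,st,pos,ztop=127.,thr=48,r0=32):
    """pos: approx list of xy; returns list of (x,y,yawdeg,width,len) measured"""
    C,Rw=cam(d,st); K=np.array(d['K']); out=[]
    m0=(d['image'].max(2)<thr).astype(np.uint8)
    n,l,s,c=cv2.connectedComponentsWithStats(m0)
    for p in pos:
        q=(np.array([p[0],p[1],ztop-10])-C)@Rw; uv=(K@q)[:2]/q[2]
        best=min((i for i in range(1,n) if 200<s[i][4]<6000),key=lambda i:np.hypot(*(c[i]-uv)),default=None)
        cs,_=cv2.findContours((l==best).astype(np.uint8),cv2.RETR_EXTERNAL,cv2.CHAIN_APPROX_NONE)
        uvs=cs[0].reshape(-1,2).astype(float)
        cc=c[best]; uvs=uvs+0.5*(uvs-cc)/np.maximum(1,np.linalg.norm(uvs-cc,axis=1))[:,None]
        P=plane(K,C,Rw,uvs,ztop)[:,:2]; B=plane(K,C,Rw,uvs,ztop-28)[:,:2]
        (ctr,wh,a)=cv2.minAreaRect(P.astype(np.float32)); bp=cv2.boxPoints((ctr,wh,a))
        e=bp[1]-bp[0]; f=bp[2]-bp[1]; u=e if np.hypot(*e)>np.hypot(*f) else f; u=u/np.hypot(*u)
        for it in range(3):
            v=np.array([-u[1],u[0]])
            if (np.array(ctr)-C[:2])@v<0: v=-v
            t=P@u; mid=(t.max()+t.min())/2; h=P@v
            sel=(np.abs(t-mid)<15)&(h>h[np.abs(t-mid)<15].max()-(2.5 if it==0 else 1.5))&(h>np.median(h))
            x,y=cv2.fitLine(P[sel].astype(np.float32),cv2.DIST_HUBER,0,.01,.01).ravel()[:2]; w=np.array([x,y]); u=w if w@u>0 else -w
        if u[0]<0: u=-u
        v=np.array([-u[1],u[0]]); 
        if (np.array(ctr)-C[:2])@v<0: v=-v
        edge=np.median(P[sel]@v)
        hi=P@u; lo=B@u; cu=C[:2]@u
        e1=hi.max() if hi.max()>cu else lo.max()
        e0=hi.min() if hi.min()<cu else lo.min()
        xy=u*(e0+e1)/2+v*(edge-5)
        out.append((xy[0],xy[1],np.degrees(np.arctan2(u[1],u[0])),e1-e0,sel.sum()))
    return np.array(out)
POS0=[(602.5,46),(567,-47.5),(474,-12),(509,82)]
def square(W):
    """fit 100mm square P1..P4 cyclic clockwise -> centre, yaw, ideal corners"""
    c=W[:,:2].mean(0); z=(W[:,:2]-c)@[1,1j]; k=np.array([1,-1j,-1,1j])
    g=np.angle((z*k.conj()).sum()); q=c[0]+1j*c[1]+70.711*np.exp(1j*g)*k
    return c,np.degrees(g),np.c_[q.real,q.imag]
E
python3 - <<'E'
from h import *
s=r.read_state(); d=r.read_camera('wrist')
W=wings(d,s,POS0); print(W.round(2)); print(square(W))
E
```

```text
[[600.26  46.74 -15.97  38.33  36.  ]
 [564.55 -44.44  -5.21  38.3   37.  ]
 [472.19  -8.85 -15.93  39.    46.  ]
 [507.54  82.33 -16.45  39.19  45.  ]]
(array([536.13333209,  18.94705255]), np.float64(23.837138084439033), array([[600.81253565,  47.52407389],
       [564.71035343, -45.732151  ],
       [471.45412854,  -9.62996878],
       [507.55631076,  83.62625611]]))
```

carry_out:
  plan:
    - [0, [0, 4, 0], [0, 1.7, 0]]
    - [0, [-0.36, 2, 3.83], [0, 0, 0]]
    - [0, [0, 3.3, 0], [0, 0, 0]]
    - [0, [0, 0, 0], [0, 0, 0]]

```text
time_s: 3.85
tool_pos: [599.3, 47.6, 205.8]
orientation: [0.701, -0.101, 0.095, -0.7]
force: [-0.3, -0.0, -1.3]
gripper_width: 85.3
```

```bash
cat >> h.py <<'E'
def toolxy(s):
    m=R.from_quat(s['orientation']).as_matrix(); return np.degrees(np.arctan2(m[1,0],m[0,0]))
def tgt(x,y,yaw,z=114.):
    s=r.read_state(); m=R.from_quat(s['orientation']).as_matrix(); d=np.array([x,y,z])-s['tool_pos']
    y0=toolxy(s); print('t',round(s['time_s'],2),'pos',s['tool_pos'].round(1),'yaw',round(y0,2),'shift cm now-axes',(m.T@d/10).round(2),'turn y', round(y0-yaw,2))
    u=np.radians(yaw); print(' shift after turn',np.round([(d[0]*np.cos(u)+d[1]*np.sin(u))/10,-d[2]/10,(-d[0]*np.sin(u)+d[1]*np.cos(u))/10],2))
def ft():
    s=r.read_state(); print('t',round(s['time_s'],2),'F',s['force'].round(2),'M',s['ft_torque'].round(3),'pos',s['tool_pos'].round(1),'yaw',round(toolxy(s),2),'w',round(s['gripper_width'],1),'j6',s['joints'][5].round(2),'eff6',s['effort'][5].round(3))
E
python3 - <<'E'
from h import *
tgt(601.3,47,-16); ft()
s=r.read_state(); d=snap('wrist','w2.png')
W=wings(d,s,POS0[:1]); print(W.round(2))
E
```

```text
t 3.85 pos [599.3  47.6 205.8] yaw -15.93 shift cm now-axes [0.29 9.18 0.03] turn y 0.07
 shift after turn [0.21 9.18 0.  ]
t 3.85 F [-0.3  -0.03 -1.26] M [-0.039 -0.022  0.074] pos [599.3  47.6 205.8] yaw -15.93 w 85.3 j6 -1.27 eff6 0.059
[[601.07  49.01 -19.4   37.01  17.  ]]
```

View pics/w2.png

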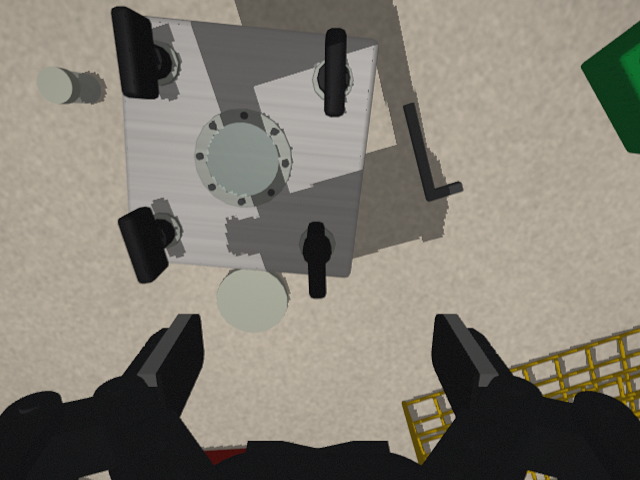

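carry_out:
  plan:
    - [0, [0.22, 4.5, 0], [0, 0, 0]]
    - [60, [0, 4.68, 0], [0, 0, 0]]
    - [120, [0, 0, 0], [0, 0, 0]]

```text
time_s: 4.2
tool_pos: [600.7, 45.6, 114.5]
orientation: [0.701, -0.102, 0.095, -0.7]
force: [-1.6, -0.5, -2.0]
gripper_width: 59.0
```

Run:
```python
from h import *
tgt(601.3,47,-16); ft()
d=snap('wrist','w3.png')
```

```text
t 4.2 pos [600.7  45.6 114.5] yaw -16.02 shift cm now-axes [0.02 0.05 0.15] turn y -0.02
 shift after turn [0.02 0.05 0.15]
t 4.2 F [-1.59 -0.45 -1.99] M [ 0.043 -0.019 -0.003] pos [600.7  45.6 114.5] yaw -16.02 w 59.0 j6 -1.28 eff6 0.0
```

View pics/w3.png

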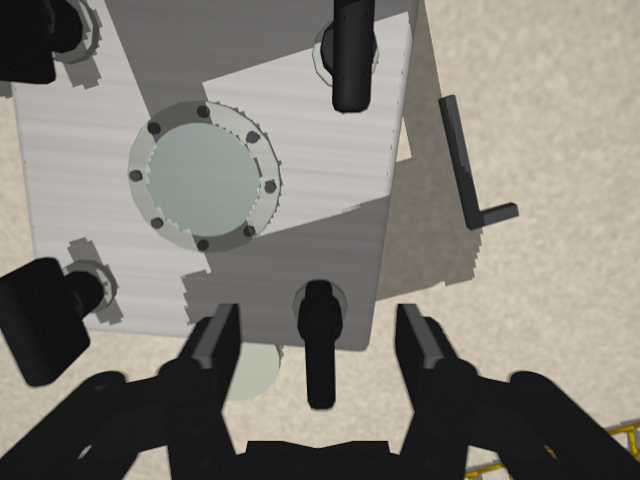

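carry_out:
  plan:
    - [255, [0, 0, 0], [0, 0, 0]]
    - [255, [0, 0, 0], [0, 0, 0]]
    - [255, [0, 0, 0], [0, 0, 0]]
    - [255, [0, 0, 0], [0, 0, 0]]
  grip_force: 60

```text
time_s: 4.65
tool_pos: [604.8, 45.5, 123.2]
orientation: [0.701, -0.096, 0.1, -0.7]
force: [-1.7, -3.4, 6.4]
gripper_width: 8.8
```

Run:
```python
from h import *
ft()
```

```text
t 4.65 F [-1.71 -3.37  6.42] M [-0.596  0.303 -0.09 ] pos [604.8  45.5 123.2] yaw -15.98 w 8.8 j6 -1.28 eff6 -0.085
```

Run:
```python
from h import *
snap('wrist','w4.png'); d=snap('scene','s4.png'); 
im=cv2.imread('pics/s4.png')[130:285,240:440]
cv2.imwrite('pics/s4c.png',cv2.resize(im,None,fx=3.8,fy=3.8,interpolation=cv2.INTER_CUBIC)); ft()
```

```text
t 4.75 F [-1.18 -4.05  7.1 ] M [-0.588  0.314 -0.049] pos [604.8  45.4 123.2] yaw -15.98 w 8.9 j6 -1.28 eff6 -0.075
```

View pics/w4.png

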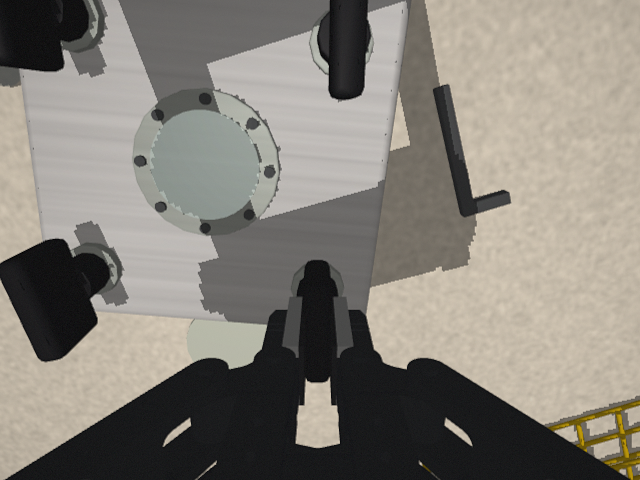

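View pics/s4c.png

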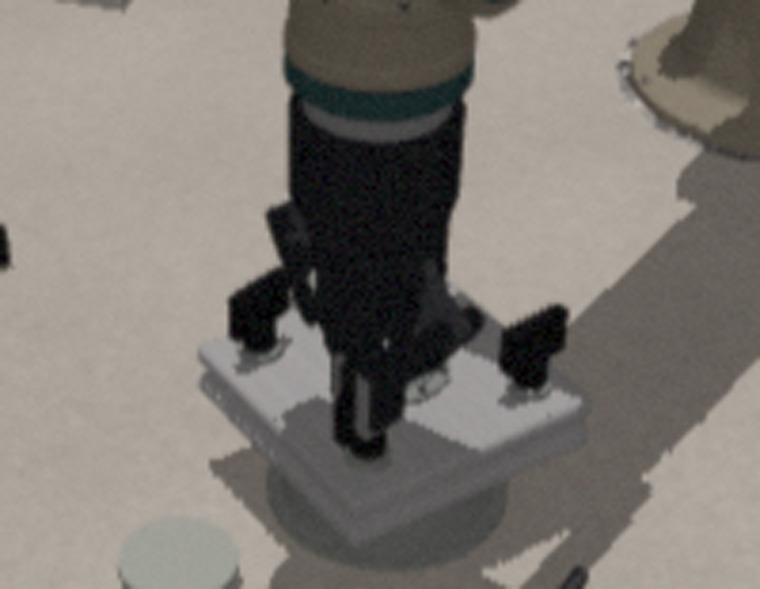

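carry_out:
  plan:
    - [255, [0, -0.2, 0], [0, 0, 0]]
    - [255, [0, 0, 0], [0, 0, 0]]

```text
time_s: 4.95
tool_pos: [604.7, 45.5, 123.3]
orientation: [0.701, -0.097, 0.1, -0.7]
force: [3.8, -3.8, -0.7]
gripper_width: 8.6
```

Run:
```python
from h import *
ft()
```

```text
t 4.95 F [ 3.84 -3.76 -0.69] M [-0.71  -0.669 -0.085] pos [604.7  45.5 123.3] yaw -15.98 w 8.6 j6 -1.28 eff6 -0.073
```

carry_out:
  plan:
    - [255, [0, 0.07, -0.04], [0, 8, 0]]
    - [255, [0, 0.07, -0.04], [0, 8, 0]]
    - [255, [0, 0.07, -0.04], [0, 8, 0]]
    - [255, [0, 0.07, -0.04], [0, 8, 0]]

```text
time_s: 5.35
tool_pos: [603.8, 44.0, 120.5]
orientation: [0.645, -0.288, 0.291, -0.645]
force: [0.9, -4.5, 0.6]
gripper_width: 8.8
```

Run:
```python
from h import *
ft()
```

```text
t 5.35 F [ 0.94 -4.49  0.58] M [-0.88  -0.424  0.14 ] pos [603.8  44.  120.5] yaw -48.29 w 8.8 j6 -0.72 eff6 -1.679
```

carry_out:
  plan:
    - [255, [0, 0, 0], [0, 0, 0]]

```text
time_s: 5.45
tool_pos: [603.8, 43.9, 120.4]
orientation: [0.645, -0.287, 0.29, -0.645]
force: [2.4, -4.3, 0.1]
gripper_width: 8.7
```

Run:
```python
from h import *
ft()
s=r.read_state();d=snap('wrist','w5.png')
```

```text
t 5.45 F [ 2.36 -4.25  0.07] M [-0.819 -0.495 -0.117] pos [603.8  43.9 120.4] yaw -48.21 w 8.7 j6 -0.72 eff6 1.109
```

View pics/w5.png

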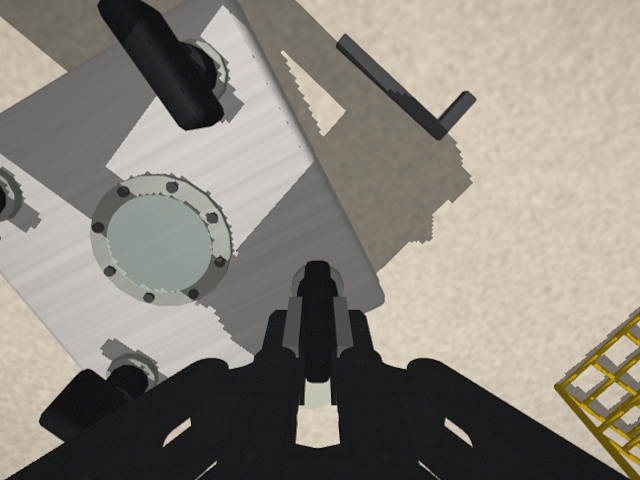

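carry_out:
  plan:
    - [90, [0, 0, 0], [0, 0, 0]]
    - [90, [0, 0, 0], [0, 0, 0]]
    - [90, [0, -4.5, 0], [0, 0, 0]]
    - [90, [0, -1.5, 0], [0, -8.1, 0]]
    - [90, [0, 0, 0], [0, -8.1, 0]]
    - [90, [0, 0, 0], [0, -8.1, 0]]
    - [90, [0, 0, 0], [0, -8.0, 0]]
    - [90, [-3.69, 0, -2.99], [0, 0, 0]]
    - [90, [-3.69, 0, -2.99], [0, 0, 0]]
    - [90, [-3.69, 0, -2.99], [0, 0, 0]]
    - [90, [0, 0, 0], [0, 0, 0]]

```text
time_s: 6.6
tool_pos: [467.3, -12.4, 177.6]
orientation: [0.701, -0.098, 0.095, -0.7]
force: [-0.4, 0.3, 0.1]
gripper_width: 55.2
```

Run:
```python
from h import *
tgt(472.9,-12,-15.9,120)
s=r.read_state();d=snap('wrist','w6.png');ft()
```

```text
t 6.6 pos [467.3 -12.4 177.6] yaw -15.72 shift cm now-axes [0.54 5.75 0.2 ] turn y 0.18
 shift after turn [0.52 5.76 0.2 ]
t 6.65 F [ 1.42 -0.02  0.96] M [ 0.029 -0.045  0.051] pos [470.  -11.9 178.8] yaw -15.7 w 55.4 j6 -1.4 eff6 -0.144
```

View pics/w6.png

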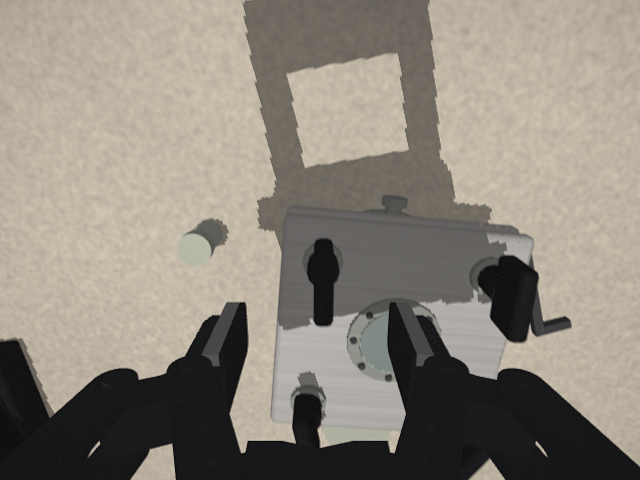

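carry_out:
  plan:
    - [90, [0.15, 3, 0.05], [0, 0.2, 0]]
    - [90, [0, 2.85, 0], [0, 0, 0]]
    - [90, [0, 0, 0], [0, 0, 0]]
    - [90, [0, 0, 0], [0, 0, 0]]

```text
time_s: 7.05
tool_pos: [474.3, -11.2, 121.0]
orientation: [-0.7, 0.097, -0.097, 0.7]
force: [-0.4, -0.0, 0.3]
gripper_width: 55.4
```

Run:
```python
from h import *
tgt(472.9,-12,-15.9,120)
s=r.read_state();d=snap('wrist','w7.png');ft()
```

```text
t 7.05 pos [474.3 -11.2 121. ] yaw -15.8 shift cm now-axes [-0.11  0.1  -0.12] turn y 0.1
 shift after turn [-0.11  0.1  -0.12]
t 7.1 F [-0.16 -0.26  0.32] M [-0.053  0.002  0.011] pos [474.7 -11.3 121.8] yaw -15.8 w 55.2 j6 -1.4 eff6 0.002
```

View pics/w7.png

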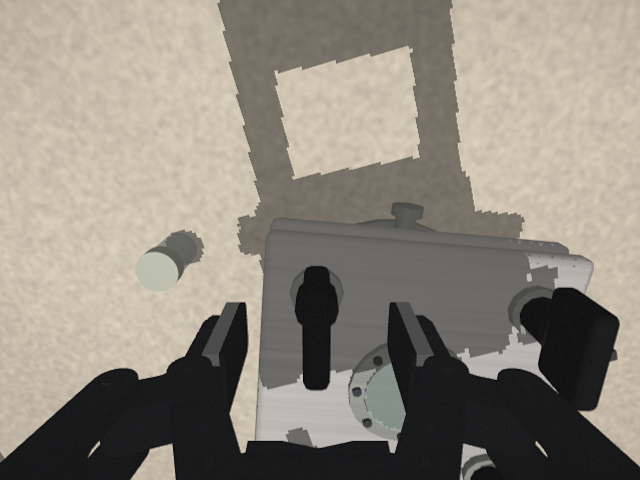

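carry_out:
  plan:
    - [255, [-0.15, 0.1, 0], [0, 0, 0]]
    - [255, [0, 0, 0], [0, 0, 0]]
    - [255, [0, 0, 0], [0, 0, 0]]
    - [255, [0, 0, 0], [0, 0, 0]]

```text
time_s: 7.5
tool_pos: [472.5, -11.2, 120.3]
orientation: [-0.7, 0.097, -0.098, 0.7]
force: [-1.6, 0.2, 5.3]
gripper_width: 9.1
```

Run:
```python
from h import *
ft()
```

```text
t 7.5 F [-1.58  0.19  5.26] M [-0.015  0.282 -0.057] pos [472.5 -11.2 120.3] yaw -15.84 w 9.1 j6 -1.4 eff6 -0.06
```

carry_out:
  plan:
    - [255, [0, 0, 0], [0, 8, 0]]
    - [255, [0, 0.07, 0], [0, 8, 0]]
    - [255, [0, 0.07, 0], [0, 8, 0]]
    - [255, [0, 0.07, 0], [0, 8, 0]]
    - [255, [0, 0, 0], [0, 0, 0]]

```text
time_s: 8.0
tool_pos: [472.4, -11.2, 117.5]
orientation: [-0.646, 0.287, -0.288, 0.646]
force: [1.6, -0.3, 1.4]
gripper_width: 9.1
```

Run:
```python
from h import *
ft()
```

```text
t 8.0 F [ 1.58 -0.33  1.41] M [-0.006 -0.239 -0.107] pos [472.4 -11.2 117.5] yaw -47.92 w 9.1 j6 -0.84 eff6 1.309
```

carry_out:
  plan:
    - [90, [0, 0, 0], [0, 0, 0]]
    - [90, [0, 0, 0], [0, 0, 0]]
    - [90, [0, -4, 0], [0, 0, 0]]
    - [90, [0, -2, 0], [0, -8.55, 0]]
    - [90, [0, 0, 0], [0, -8.55, 0]]
    - [90, [0, 0, 0], [0, -8.55, 0]]
    - [90, [0, 0, 0], [0, -8.55, 0]]
    - [90, [0, 0, 0], [0, -8.5, 0]]
    - [90, [3.2, 0, -0.94], [0, 0, 0]]
    - [90, [3.2, 0, -0.94], [0, 0, 0]]
    - [90, [3.2, 0, -0.94], [0, 0, 0]]
    - [90, [0, 0, 0], [0, 0, 0]]

```text
time_s: 9.2
tool_pos: [566.8, -49.0, 175.2]
orientation: [0.706, -0.032, 0.031, -0.706]
force: [-0.0, 0.0, 0.4]
gripper_width: 55.0
```

carry_out:
  plan:
    - [90, [0, 0, 0], [0, 0, 0]]
    - [90, [0, 0, 0], [0, 0, 0]]

```text
time_s: 9.4
tool_pos: [564.5, -47.5, 177.0]
orientation: [-0.706, 0.031, -0.031, 0.706]
force: [0.4, 0.1, -0.7]
gripper_width: 55.3
```

Run:
```python
from h import *
tgt(565.6,-47.9,-5.2,120)
s=r.read_state();d=snap('wrist','w8.png');ft()
```

```text
t 9.4 pos [564.5 -47.5 177. ] yaw -5.08 shift cm now-axes [ 0.11  5.7  -0.03] turn y 0.12
 shift after turn [ 0.11  5.7  -0.03]
t 9.45 F [ 0.32 -0.57 -0.56] M [-0.031  0.015  0.008] pos [564.6 -47.4 177.4] yaw -5.07 w 55.2 j6 -1.63 eff6 -0.011
```

View pics/w8.png

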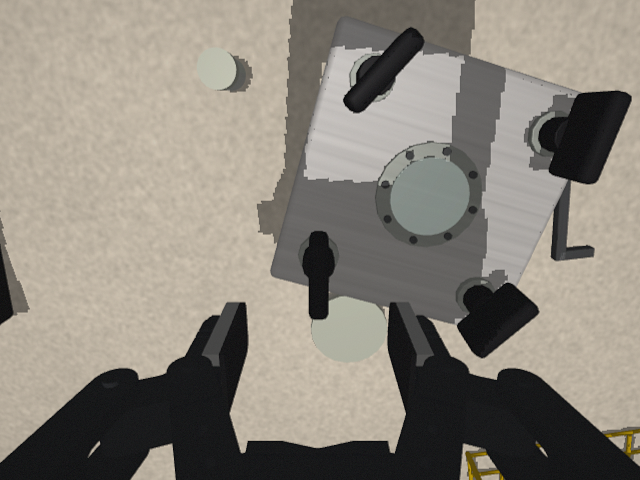

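carry_out:
  plan:
    - [90, [0.1, 3, 0], [0, 0, 0]]
    - [90, [0, 2.65, 0], [0, 0, 0]]
    - [90, [0, 0, 0], [0, 0, 0]]
    - [160, [0, 0, 0], [0, 0, 0]]
    - [255, [0, 0, 0], [0, 0, 0]]
    - [255, [0, 0, 0], [0, 0, 0]]
    - [255, [0, 0, 0], [0, 0, 0]]
    - [255, [0, 0, 0], [0, 0, 0]]

```text
time_s: 10.25
tool_pos: [567.0, -47.5, 122.7]
orientation: [-0.706, 0.03, -0.033, 0.707]
force: [-0.7, 2.8, 5.5]
gripper_width: 8.5
```

Run:
```python
from h import *
ft()
```

```text
t 10.25 F [-0.66  2.83  5.48] M [ 0.516  0.222 -0.098] pos [567.  -47.5 122.7] yaw -5.11 w 8.5 j6 -1.63 eff6 -0.083
```

carry_out:
  plan:
    - [255, [0, 0, -0.02], [0, 8, 0]]
    - [255, [0, 0.07, -0.02], [0, 8, 0]]
    - [255, [0, 0.07, -0.02], [0, 8, 0]]
    - [255, [0, 0.07, -0.02], [0, 8, 0]]
    - [255, [0, 0, 0], [0, 0, 0]]

```text
time_s: 10.75
tool_pos: [566.6, -48.2, 119.9]
orientation: [-0.67, 0.225, -0.226, 0.671]
force: [1.0, 3.1, 5.4]
gripper_width: 8.6
```

Run:
```python
from h import *
ft()
```

```text
t 10.75 F [1.04 3.11 5.39] M [ 0.6   -0.021 -0.094] pos [566.6 -48.2 119.9] yaw -37.19 w 8.6 j6 -1.07 eff6 1.272
```

carry_out:
  plan:
    - [90, [0, 0, 0], [0, 0, 0]]
    - [90, [0, 0, 0], [0, 0, 0]]
    - [90, [0, -4, 0], [0, 0, 0]]
    - [90, [0, -2, 0], [0, -7, 0]]
    - [90, [0, 0, 0], [0, -7, 0]]
    - [90, [0, 0, 0], [0, -6.8, 0]]
    - [90, [-3.07, 0, 3.61], [0, 0, 0]]
    - [90, [-3.07, 0, 3.61], [0, 0, 0]]
    - [90, [-3.07, 0, 3.61], [0, 0, 0]]
    - [90, [0, 0, 0], [0, 0, 0]]
    - [90, [0, 0, 0], [0, 0, 0]]
    - [90, [0, 0, 0], [0, 0, 0]]

```text
time_s: 11.95
tool_pos: [508.3, 80.3, 178.4]
orientation: [0.7, -0.1, 0.101, -0.7]
force: [-0.6, -0.2, 0.7]
gripper_width: 55.6
```

Run:
```python
from h import *
tgt(508.6,81.5,-16.4,120)
s=r.read_state();d=snap('wrist','w9.png');ft()
```

```text
t 11.95 pos [508.3  80.3 178.4] yaw -16.34 shift cm now-axes [-0.    5.84  0.13] turn y 0.06
 shift after turn [-0.    5.84  0.13]
t 12.0 F [-0.76 -0.67 -0.33] M [ 0.008  0.    -0.04 ] pos [508.3  80.1 178.3] yaw -16.38 w 55.4 j6 -1.2 eff6 -0.017
```

View pics/w9.png

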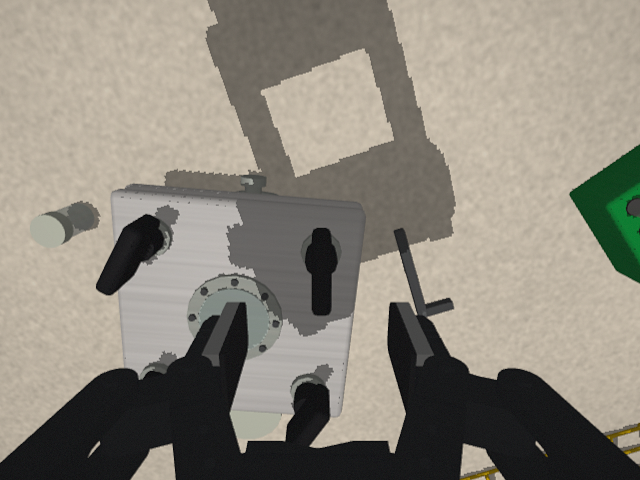

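carry_out:
  plan:
    - [90, [0, 3, 0.13], [0, 0, 0]]
    - [90, [0, 2.75, 0], [0, 0, 0]]
    - [90, [0, 0, 0], [0, 0, 0]]
    - [160, [0, 0, 0], [0, 0, 0]]
    - [255, [0, 0, 0], [0, 0, 0]]
    - [255, [0, 0, 0], [0, 0, 0]]
    - [255, [0, 0, 0], [0, 0, 0]]
    - [255, [0, 0, 0], [0, 0, 0]]

```text
time_s: 12.8
tool_pos: [509.2, 82.1, 122.8]
orientation: [0.7, -0.099, 0.102, -0.7]
force: [-2.1, -1.8, 5.8]
gripper_width: 8.5
```

Run:
```python
from h import *
ft()
```

```text
t 12.8 F [-2.14 -1.77  5.76] M [-0.43   0.288 -0.031] pos [509.2  82.1 122.8] yaw -16.35 w 8.5 j6 -1.2 eff6 -0.023
```

carry_out:
  plan:
    - [255, [0, 0, 0], [0, 8, 0]]
    - [255, [0, 0.07, 0], [0, 8, 0]]
    - [255, [0, 0.07, 0], [0, 8, 0]]
    - [255, [0, 0.07, 0], [0, 8, 0]]
    - [255, [0, 0, 0], [0, 0, 0]]

```text
time_s: 13.3
tool_pos: [508.9, 81.8, 120.0]
orientation: [0.645, -0.289, 0.291, -0.645]
force: [-0.2, -4.7, 4.3]
gripper_width: 8.9
```

Run:
```python
from h import *
ft()
```

```text
t 13.3 F [-0.22 -4.68  4.29] M [-0.838  0.024 -0.073] pos [508.9  81.8 120. ] yaw -48.43 w 8.9 j6 -0.64 eff6 1.294
```

carry_out:
  plan:
    - [255, [0, 0, -0.06], [0, 3, 0]]
    - [255, [0, 0, 0], [0, 3, 0]]
    - [255, [0, 0.03, 0], [0, 3, 0]]

```text
time_s: 13.6
tool_pos: [508.8, 81.7, 119.3]
orientation: [-0.621, 0.338, -0.34, 0.621]
force: [2.6, -2.7, 1.2]
gripper_width: 8.9
```

```bash
python3 -c "
from h import *
ft()"
```

```text
t 13.6 F [ 2.57 -2.72  1.21] M [-0.685 -0.492  0.165] pos [508.8  81.7 119.3] yaw -57.21 w 8.9 j6 -0.48 eff6 -0.55
```

carry_out:
  plan:
    - [255, [0, 0.02, 0], [0, 2.5, 0]]
    - [255, [0, 0.02, 0], [0, 2.5, 0]]

```text
time_s: 13.8
tool_pos: [508.7, 81.7, 118.9]
orientation: [-0.605, 0.364, -0.366, 0.606]
force: [3.5, -4.2, 1.2]
gripper_width: 8.9
```

```bash
python3 -c "
from h import *
ft()"
```

```text
t 13.8 F [ 3.47 -4.22  1.16] M [-0.636 -0.46   0.144] pos [508.7  81.7 118.9] yaw -62.19 w 8.9 j6 -0.4 eff6 -0.426
```

carry_out:
  plan:
    - [255, [0, 0.02, 0], [0, 2.5, 0]]
    - [255, [0, 0.02, 0], [0, 2.5, 0]]

```text
time_s: 14.0
tool_pos: [508.7, 81.6, 118.4]
orientation: [-0.589, 0.39, -0.392, 0.589]
force: [1.9, -3.1, 1.7]
gripper_width: 8.6
```

```bash
python3 -c "
from h import *
ft()"
```

```text
t 14.0 F [ 1.91 -3.09  1.69] M [-0.65  -0.467  0.188] pos [508.7  81.6 118.4] yaw -67.19 w 8.6 j6 -0.31 eff6 -0.43
```

carry_out:
  plan:
    - [255, [0, 0.01, 0], [0, 1.5, 0]]
    - [255, [0, 0.01, 0], [0, 1.5, 0]]

```text
time_s: 14.2
tool_pos: [508.6, 81.6, 118.2]
orientation: [-0.578, 0.406, -0.408, 0.579]
force: [3.6, -4.7, 1.7]
gripper_width: 8.7
```

```bash
python3 -c "
from h import *
ft()"
```

```text
t 14.2 F [ 3.59 -4.69  1.71] M [-0.78  -0.566  0.154] pos [508.6  81.6 118.2] yaw -70.24 w 8.7 j6 -0.26 eff6 -0.22
```

Still free. Continue.

carry_out:
  plan:
    - [255, [0, 0.02, 0], [0, 2.5, 0]]
    - [255, [0, 0.02, 0], [0, 2.5, 0]]

```text
time_s: 14.4
tool_pos: [508.6, 81.6, 117.8]
orientation: [-0.56, 0.431, -0.433, 0.56]
force: [3.5, -4.6, 1.1]
gripper_width: 8.2
```

```bash
python3 -c "
from h import *
ft()"
```

```text
t 14.4 F [ 3.51 -4.6   1.15] M [-0.832 -0.582  0.141] pos [508.6  81.6 117.8] yaw -75.29 w 8.2 j6 -0.17 eff6 -0.441
```

carry_out:
  plan:
    - [255, [0, 0.02, 0], [0, 2.5, 0]]
    - [255, [0, 0.02, 0], [0, 2.5, 0]]

```text
time_s: 14.6
tool_pos: [508.5, 81.6, 117.3]
orientation: [-0.54, 0.455, -0.457, 0.541]
force: [2.4, -5.1, 1.5]
gripper_width: 8.4
```

```bash
python3 -c "
from h import *
ft()"
```

```text
t 14.6 F [ 2.39 -5.1   1.52] M [-0.804 -0.546  0.108] pos [508.5  81.6 117.3] yaw -80.29 w 8.4 j6 -0.08 eff6 -0.427
```

carry_out:
  plan:
    - [255, [0, 0.02, 0], [0, 2.5, 0]]
    - [255, [0, 0.02, 0], [0, 2.5, 0]]

```text
time_s: 14.8
tool_pos: [508.5, 81.6, 116.9]
orientation: [-0.52, 0.478, -0.48, 0.52]
force: [2.3, -5.0, 1.6]
gripper_width: 8.6
```

```bash
python3 -c "
from h import *
ft()"
```

```text
t 14.8 F [ 2.32 -4.96  1.58] M [-0.798 -0.494  0.136] pos [508.5  81.6 116.9] yaw -85.29 w 8.6 j6 0.01 eff6 -0.425
```

carry_out:
  plan:
    - [255, [0.05, 0.02, 0], [0, 2.5, 0]]
    - [255, [0.05, 0.02, 0], [0, 2.5, 0]]

```text
time_s: 15.0
tool_pos: [508.4, 81.4, 116.4]
orientation: [0.498, -0.501, 0.501, -0.499]
force: [2.2, 0.7, 1.7]
gripper_width: 9.1
```

```bash
python3 -c "
from h import *
ft()"
```

```text
t 15.0 F [2.21 0.7  1.75] M [ 0.02  -0.46   0.164] pos [508.4  81.4 116.4] yaw -90.26 w 9.1 j6 0.09 eff6 -0.409
```

carry_out:
  plan:
    - [255, [0, 0.02, 0], [0, 2, 0]]
    - [255, [0, 0.02, 0], [0, 2, 0]]

```text
time_s: 15.2
tool_pos: [508.4, 81.4, 116.1]
orientation: [0.481, -0.518, 0.518, -0.482]
force: [2.2, -0.2, 2.3]
gripper_width: 8.7
```

```bash
python3 -c "
from h import *
ft()"
```

```text
t 15.2 F [ 2.2  -0.18  2.33] M [-0.183 -0.367  0.158] pos [508.4  81.4 116.1] yaw -94.24 w 8.7 j6 0.16 eff6 -0.304
```

carry_out:
  plan:
    - [255, [0, 0.02, 0], [0, 2, 0]]
    - [255, [0, 0.02, 0], [0, 2, 0]]

```text
time_s: 15.4
tool_pos: [508.3, 81.4, 115.7]
orientation: [0.462, -0.535, 0.535, -0.463]
force: [1.2, -1.4, 2.1]
gripper_width: 8.6
```

```bash
python3 -c "
from h import *
ft(); snap('wrist','w10.png')"
```

```text
t 15.4 F [ 1.2  -1.39  2.1 ] M [-0.181 -0.271  0.212] pos [508.3  81.4 115.7] yaw -98.24 w 8.6 j6 0.23 eff6 -0.273
```

View pics/w10.png

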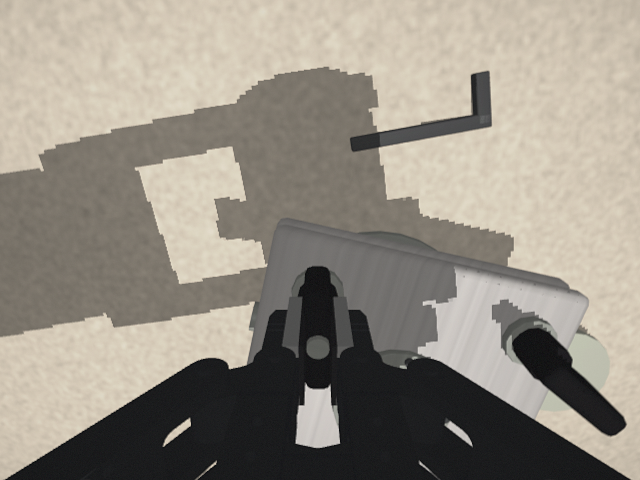

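carry_out:
  plan:
    - [255, [0, 0.01, 0], [0, 1.0, 0]]
    - [255, [0, 0.01, 0], [0, 1.0, 0]]

```text
time_s: 15.65
tool_pos: [508.3, 81.4, 115.5]
orientation: [0.453, -0.543, 0.543, -0.454]
force: [2.4, 0.2, 4.3]
gripper_width: 8.7
```

```bash
python3 -c "
from h import *
ft()"
```

```text
t 15.65 F [2.38 0.21 4.34] M [ 0.051 -0.268  0.178] pos [508.3  81.4 115.5] yaw -100.3 w 8.7 j6 0.27 eff6 -0.065
```

carry_out:
  plan:
    - [255, [0, 0.01, 0], [0, 1.5, 0]]
    - [255, [0, 0.01, 0], [0, 1.5, 0]]

```text
time_s: 15.85
tool_pos: [508.2, 81.4, 115.3]
orientation: [0.438, -0.555, 0.555, -0.439]
force: [1.3, 1.4, 5.4]
gripper_width: 8.7
```

```bash
python3 -c "
from h import *
ft()"
```

```text
t 15.85 F [1.29 1.4  5.38] M [ 0.212 -0.286  0.243] pos [508.2  81.4 115.3] yaw -103.41 w 8.7 j6 0.32 eff6 -0.119
```

carry_out:
  plan:
    - [255, [0, 0, 0], [0, 1, 0]]
    - [255, [0, 0, 0], [0, 1, 0]]

```text
time_s: 16.05
tool_pos: [508.2, 81.4, 115.1]
orientation: [0.428, -0.562, 0.562, -0.429]
force: [2.0, 2.2, 4.3]
gripper_width: 8.4
```

```bash
python3 -c "
from h import *
ft()"
```

```text
t 16.05 F [1.99 2.25 4.25] M [ 0.348 -0.448  0.343] pos [508.2  81.4 115.1] yaw -105.39 w 8.4 j6 0.36 eff6 0.081
```

carry_out:
  plan:
    - [90, [0, 0, 0], [0, 0, 0]]
    - [90, [0, 0, 0], [0, 0, 0]]
    - [90, [0, -4, 0], [0, 0, 0]]
    - [90, [0, -2.2, 0], [0, -8.5, 0]]
    - [90, [0, 0, 0], [0, -8.5, 0]]
    - [90, [0, 0, 0], [0, -8.5, 0]]
    - [90, [0, 0, 0], [0, -8.5, 0]]
    - [90, [0, 0, 0], [0, -8.5, 0]]
    - [90, [0, 0, 0], [0, -8.5, 0]]
    - [90, [0, 0, 0], [0, -8.5, 0]]
    - [90, [0, 0, 0], [0, -8.5, 0]]

```text
time_s: 17.15
tool_pos: [507.3, 80.8, 175.8]
orientation: [0.671, -0.225, 0.224, -0.67]
force: [-0.4, 0.5, -0.0]
gripper_width: 55.5
```

carry_out:
  plan:
    - [90, [4.15, 0, -2.25], [0, 0, 0]]
    - [90, [4.15, 0, -2.25], [0, 0, 0]]
    - [90, [4.15, 0, -2.25], [0, 0, 0]]
    - [90, [0, 0, 0], [0, 0, 0]]
    - [90, [0, 0, 0], [0, 0, 0]]
    - [90, [0, 0, 0], [0, 0, 0]]

```text
time_s: 17.75
tool_pos: [565.4, -47.4, 176.2]
orientation: [0.67, -0.227, 0.226, -0.67]
force: [-0.1, -0.6, 0.0]
gripper_width: 55.5
```

Run:
```python
from h import *
tgt(566.4,-47.6,-37.2,119)
s=r.read_state();d=snap('wrist','w11.png');ft()
```

```text
t 17.75 pos [565.4 -47.4 176.2] yaw -37.3 shift cm now-axes [0.1  5.72 0.04] turn y -0.1
 shift after turn [0.09 5.72 0.04]
t 17.8 F [ 0.4   0.62 -0.13] M [-0.039  0.042 -0.004] pos [565.5 -47.1 176.4] yaw -37.26 w 55.5 j6 -1.07 eff6 0.004
```

View pics/w11.png

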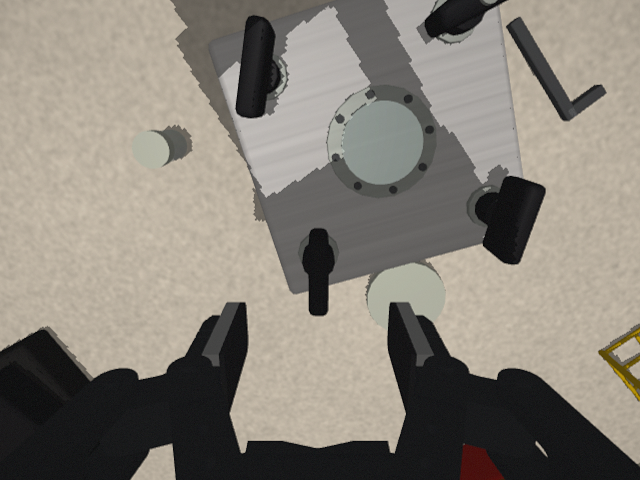

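carry_out:
  plan:
    - [90, [0.1, 3, 0.04], [0, 0, 0]]
    - [90, [0, 2.65, 0], [0, 0, 0]]
    - [90, [0, 0, 0], [0, 0, 0]]
    - [160, [0, 0, 0], [0, 0, 0]]
    - [255, [0, 0, 0], [0, 0, 0]]
    - [255, [0, 0, 0], [0, 0, 0]]
    - [255, [0, 0, 0], [0, 0, 0]]
    - [255, [0, 0, 0], [0, 0, 0]]

```text
time_s: 18.6
tool_pos: [567.7, -48.6, 122.3]
orientation: [-0.67, 0.225, -0.227, 0.67]
force: [-3.1, 0.2, 6.2]
gripper_width: 8.7
```

```bash
python3 -c "
from h import *
ft()"
```

```text
t 18.6 F [-3.15  0.15  6.2 ] M [-0.009  0.404 -0.059] pos [567.7 -48.6 122.3] yaw -37.34 w 8.7 j6 -1.07 eff6 -0.034
```

carry_out:
  plan:
    - [255, [0, 0, 0], [0, 3, 0]]
    - [255, [0, 0.02, 0], [0, 3, 0]]
    - [255, [0, 0.03, 0], [0, 3, 0]]

```text
time_s: 18.9
tool_pos: [567.5, -48.8, 121.6]
orientation: [0.65, -0.278, 0.28, -0.65]
force: [-2.7, -1.1, 5.5]
gripper_width: 8.5
```

```bash
python3 -c "
from h import *
ft()"
```

```text
t 18.9 F [-2.69 -1.06  5.54] M [-0.241  0.52   0.175] pos [567.5 -48.8 121.6] yaw -46.46 w 8.5 j6 -0.91 eff6 -0.566
```

carry_out:
  plan:
    - [255, [-0.03, 0.01, -0.02], [0, 2.5, 0]]
    - [255, [-0.03, 0.01, -0.02], [0, 2.5, 0]]

```text
time_s: 19.1
tool_pos: [567.2, -48.9, 121.1]
orientation: [0.637, -0.306, 0.308, -0.637]
force: [1.9, -2.5, 2.4]
gripper_width: 8.6
```

```bash
python3 -c "
from h import *
ft()"
```

```text
t 19.1 F [ 1.88 -2.49  2.39] M [-0.435 -0.22   0.163] pos [567.2 -48.9 121.1] yaw -51.44 w 8.6 j6 -0.82 eff6 -0.429
```

carry_out:
  plan:
    - [255, [0, 0.02, 0], [0, 2.5, 0]]
    - [255, [0, 0.02, 0], [0, 2.5, 0]]

```text
time_s: 19.3
tool_pos: [567.1, -49.0, 120.7]
orientation: [0.623, -0.333, 0.336, -0.623]
force: [-1.7, -3.4, 2.0]
gripper_width: 8.6
```

```bash
python3 -c "
from h import *
ft()"
```

```text
t 19.3 F [-1.75 -3.42  1.96] M [-0.521  0.072  0.155] pos [567.1 -49.  120.7] yaw -56.45 w 8.6 j6 -0.74 eff6 -0.434
```

carry_out:
  plan:
    - [255, [0, 0.02, -0.02], [0, 2.5, 0]]
    - [255, [0, 0.02, -0.02], [0, 2.5, 0]]

```text
time_s: 19.5
tool_pos: [566.9, -49.2, 120.3]
orientation: [-0.608, 0.36, -0.362, 0.608]
force: [0.7, -1.2, 2.5]
gripper_width: 8.5
```

```bash
python3 -c "
from h import *
ft()"
```

```text
t 19.5 F [ 0.66 -1.18  2.49] M [-0.402 -0.233  0.163] pos [566.9 -49.2 120.3] yaw -61.45 w 8.5 j6 -0.65 eff6 -0.428
```

carry_out:
  plan:
    - [255, [0, 0.02, -0.01], [0, 2.5, 0]]
    - [255, [0, 0.02, -0.01], [0, 2.5, 0]]

```text
time_s: 19.7
tool_pos: [566.7, -49.3, 119.8]
orientation: [-0.591, 0.386, -0.389, 0.592]
force: [1.3, -2.6, 2.7]
gripper_width: 8.6
```

```bash
python3 -c "
from h import *
ft()"
```

```text
t 19.7 F [ 1.27 -2.62  2.71] M [-0.427 -0.178  0.128] pos [566.7 -49.3 119.8] yaw -66.45 w 8.6 j6 -0.56 eff6 -0.426
```

carry_out:
  plan:
    - [255, [0, 0.02, 0], [0, 2.5, 0]]
    - [255, [0, 0.02, 0], [0, 2.5, 0]]

```text
time_s: 19.9
tool_pos: [566.5, -49.3, 119.4]
orientation: [-0.574, 0.412, -0.414, 0.574]
force: [-0.0, -3.0, 2.5]
gripper_width: 8.3
```

```bash
python3 -c "
from h import *
ft()"
```

```text
t 19.9 F [-0.01 -3.03  2.55] M [-0.53   0.08   0.175] pos [566.5 -49.3 119.4] yaw -71.45 w 8.3 j6 -0.47 eff6 -0.425
```

carry_out:
  plan:
    - [255, [0, 0.02, 0], [0, 2.2, 0]]
    - [255, [0, 0.02, 0], [0, 2.2, 0]]

```text
time_s: 20.1
tool_pos: [566.4, -49.4, 119.0]
orientation: [0.558, -0.434, 0.436, -0.558]
force: [-0.6, -2.2, 3.1]
gripper_width: 8.9
```

```bash
python3 -c "
from h import *
ft()"
```

```text
t 20.1 F [-0.64 -2.17  3.06] M [-0.494  0.25   0.151] pos [566.4 -49.4 119. ] yaw -75.84 w 8.9 j6 -0.4 eff6 -0.352
```

carry_out:
  plan:
    - [255, [0, 0.02, 0], [0, 2.2, 0]]
    - [255, [0, 0.02, 0], [0, 2.2, 0]]

```text
time_s: 20.3
tool_pos: [566.2, -49.4, 118.7]
orientation: [0.541, -0.455, 0.457, -0.541]
force: [-2.1, -2.9, 3.6]
gripper_width: 8.6
```

```bash
python3 -c "
from h import *
ft()"
```

```text
t 20.3 F [-2.13 -2.94  3.63] M [-0.561  0.41   0.152] pos [566.2 -49.4 118.7] yaw -80.24 w 8.6 j6 -0.32 eff6 -0.354
```

carry_out:
  plan:
    - [255, [0, 0.02, -0.03], [0, 2, 0]]
    - [255, [0, 0.02, -0.03], [0, 2, 0]]

```text
time_s: 20.5
tool_pos: [566.0, -49.5, 118.3]
orientation: [-0.524, 0.473, -0.475, 0.525]
force: [0.6, -3.1, 1.4]
gripper_width: 8.4
```

```bash
python3 -c "
from h import *
ft()"
```

```text
t 20.5 F [ 0.63 -3.08  1.42] M [-0.557 -0.116  0.217] pos [566.  -49.5 118.3] yaw -84.23 w 8.4 j6 -0.25 eff6 -0.291
```

carry_out:
  plan:
    - [255, [0, 0.01, 0], [0, 1, 0]]
    - [255, [0, 0.01, 0], [0, 1, 0]]

```text
time_s: 20.7
tool_pos: [565.9, -49.4, 118.1]
orientation: [-0.516, 0.482, -0.484, 0.517]
force: [-0.9, -4.7, 5.0]
gripper_width: 8.5
```

```bash
python3 -c "
from h import *
ft()"
```

```text
t 20.7 F [-0.94 -4.73  5.  ] M [-0.743  0.187  0.169] pos [565.9 -49.4 118.1] yaw -86.19 w 8.5 j6 -0.22 eff6 -0.058
```

carry_out:
  plan:
    - [255, [0, 0.01, 0], [0, 1.5, 0]]
    - [255, [0, 0.01, 0], [0, 1.5, 0]]

```text
time_s: 20.9
tool_pos: [565.8, -49.4, 117.8]
orientation: [-0.503, 0.496, -0.497, 0.504]
force: [-1.0, -4.4, 6.2]
gripper_width: 8.7
```

```bash
python3 -c "
from h import *
ft()"
```

```text
t 20.9 F [-0.98 -4.38  6.25] M [-0.806  0.206  0.257] pos [565.8 -49.4 117.8] yaw -89.2 w 8.7 j6 -0.17 eff6 -0.126
```

carry_out:
  plan:
    - [255, [0, 0, 0], [0, 1, 0]]
    - [255, [0, 0, 0], [0, 1, 0]]

```text
time_s: 21.1
tool_pos: [565.8, -49.5, 117.7]
orientation: [0.495, -0.504, 0.506, -0.495]
force: [-1.4, -3.9, 5.4]
gripper_width: 8.6
```

```bash
python3 -c "
from h import *
ft()"
```

```text
t 21.1 F [-1.37 -3.94  5.39] M [-0.78   0.119  0.254] pos [565.8 -49.5 117.7] yaw -91.18 w 8.6 j6 -0.13 eff6 0.046
```

carry_out:
  plan:
    - [255, [0, 0, 0], [0, 1, 0]]
    - [255, [0, 0, 0], [0, 1, 0]]

```text
time_s: 21.3
tool_pos: [565.7, -49.5, 117.5]
orientation: [0.486, -0.513, 0.515, -0.486]
force: [-0.8, -4.7, 6.0]
gripper_width: 8.7
```

```bash
python3 -c "
from h import *
ft()"
```

```text
t 21.3 F [-0.79 -4.67  5.98] M [-0.874  0.218  0.306] pos [565.7 -49.5 117.5] yaw -93.18 w 8.7 j6 -0.1 eff6 0.073
```

carry_out:
  plan:
    - [255, [0, 0, 0], [0, 0.6, 0]]
    - [255, [0, 0, 0], [0, 0.6, 0]]

```text
time_s: 21.5
tool_pos: [565.6, -49.5, 117.4]
orientation: [0.481, -0.518, 0.519, -0.481]
force: [-0.8, -4.1, 5.2]
gripper_width: 8.5
```

```bash
python3 -c "
from h import *
ft()"
```

```text
t 21.5 F [-0.78 -4.09  5.19] M [-0.878  0.153  0.393] pos [565.6 -49.5 117.4] yaw -94.36 w 8.5 j6 -0.08 eff6 0.213
```

carry_out:
  plan:
    - [90, [0, 0, 0], [0, 0, 0]]
    - [90, [0, 0, 0], [0, 0, 0]]
    - [90, [0, -4, 0], [0, 4, 0]]
    - [90, [0, -2, 0], [0, 4.6, 0]]
    - [90, [-3.82, 0, -2.84], [0, 0, 0]]
    - [90, [-3.82, 0, -2.84], [0, 0, 0]]
    - [90, [-3.82, 0, -2.84], [0, 0, 0]]
    - [90, [0, 0, 0], [0, 0, 0]]
    - [90, [0, 0, 0], [0, 0, 0]]
    - [90, [0, 0, 0], [0, 0, 0]]

```text
time_s: 22.5
tool_pos: [508.0, 81.6, 176.2]
orientation: [-0.44, 0.553, -0.553, 0.44]
force: [0.4, 0.3, 0.4]
gripper_width: 55.4
```

Run:
```python
from h import *
tgt(508.4,81.4,-103,116)
s=r.read_state();d=snap('wrist','w12.png');ft()
```

```text
t 22.5 pos [508.   81.6 176.2] yaw -102.96 shift cm now-axes [0.01 6.02 0.04] turn y 0.04
 shift after turn [0.01 6.02 0.04]
t 22.55 F [ 0.29  0.47 -0.41] M [0.021 0.009 0.017] pos [508.1  81.3 176.2] yaw -103.0 w 55.2 j6 0.31 eff6 -0.005
```

View pics/w12.png

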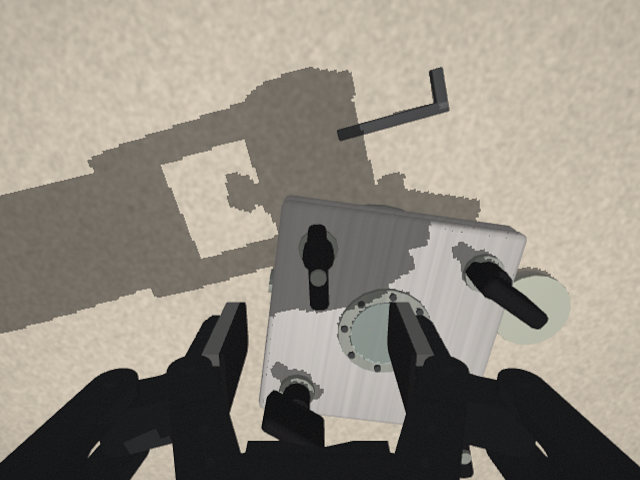

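carry_out:
  plan:
    - [90, [0, 3, 0], [0, 0, 0]]
    - [90, [0, 2.95, 0], [0, 0, 0]]
    - [90, [0, 0, 0], [0, 0, 0]]
    - [160, [0, 0, 0], [0, 0, 0]]
    - [255, [0, 0, 0], [0, 0, 0]]
    - [255, [0, 0, 0], [0, 0, 0]]
    - [255, [0, 0, 0], [0, 0, 0]]
    - [255, [0, 0, 0], [0, 0, 0]]

```text
time_s: 23.35
tool_pos: [508.5, 82.1, 118.7]
orientation: [0.44, -0.553, 0.554, -0.441]
force: [-2.1, -0.4, 6.2]
gripper_width: 8.7
```

```bash
python3 -c "
from h import *
ft()"
```

```text
t 23.35 F [-2.06 -0.42  6.2 ] M [-0.151  0.47   0.145] pos [508.5  82.1 118.7] yaw -102.92 w 8.7 j6 0.31 eff6 0.107
```

carry_out:
  plan:
    - [255, [0, 0, 0], [0, 0.7, 0]]
    - [255, [0, 0, 0], [0, 0.7, 0]]

```text
time_s: 23.55
tool_pos: [508.5, 82.1, 118.6]
orientation: [0.433, -0.558, 0.559, -0.434]
force: [-1.6, -0.3, 5.6]
gripper_width: 8.5
```

```bash
python3 -c "
from h import *
ft()"
```

```text
t 23.55 F [-1.57 -0.34  5.63] M [-0.097  0.321  0.29 ] pos [508.5  82.1 118.6] yaw -104.33 w 8.5 j6 0.34 eff6 0.105
```

carry_out:
  plan:
    - [255, [0, 0, 0], [0, 0.6, 0]]
    - [255, [0, 0, 0], [0, 0.6, 0]]

```text
time_s: 23.75
tool_pos: [508.5, 82.1, 118.5]
orientation: [0.427, -0.562, 0.564, -0.429]
force: [-1.5, -0.2, 4.5]
gripper_width: 8.5
```

```bash
python3 -c "
from h import *
ft()"
```

```text
t 23.75 F [-1.45 -0.23  4.48] M [-0.101  0.286  0.303] pos [508.5  82.1 118.5] yaw -105.52 w 8.5 j6 0.36 eff6 0.184
```

carry_out:
  plan:
    - [90, [0, 0, 0], [0, 0, 0]]
    - [90, [0, 0, 0], [0, 0, 0]]
    - [90, [0, -4, 0], [0, 0, 0]]
    - [90, [0, -2, 0], [0, -8.2, 0]]
    - [90, [0, 0, 0], [0, -8.2, 0]]
    - [90, [0, 0, 0], [0, -8.2, 0]]
    - [90, [0, 0, 0], [0, -8.2, 0]]
    - [90, [0, 0, 0], [0, -8.2, 0]]
    - [90, [0, 0, 0], [0, -8.2, 0]]
    - [90, [0, 0, 0], [0, -8.1, 0]]

```text
time_s: 24.75
tool_pos: [507.8, 82.1, 176.7]
orientation: [0.646, -0.287, 0.287, -0.646]
force: [-0.2, 0.0, 0.9]
gripper_width: 56.0
```

carry_out:
  plan:
    - [90, [3.0, 0, 1.51], [0, 0, 0]]
    - [90, [3.0, 0, 1.51], [0, 0, 0]]
    - [90, [3.0, 0, 1.51], [0, 0, 0]]
    - [90, [0, 0, 0], [0, 0, 0]]
    - [90, [0, 0, 0], [0, 0, 0]]
    - [90, [0, 0, 0], [0, 0, 0]]

```text
time_s: 25.35
tool_pos: [601.1, 45.5, 176.9]
orientation: [0.645, -0.289, 0.289, -0.645]
force: [0.1, -0.4, -0.4]
gripper_width: 55.4
```

Run:
```python
from h import *
tgt(602.4,45.3,-48.2,119)
s=r.read_state();d=snap('wrist','w13.png');ft()
```

```text
t 25.35 pos [601.1  45.5 176.9] yaw -48.21 shift cm now-axes [0.11 5.79 0.09] turn y -0.01
 shift after turn [0.11 5.79 0.09]
t 25.4 F [1.18 0.22 0.31] M [ 0.009  0.026 -0.003] pos [601.   45.6 177.2] yaw -48.2 w 55.2 j6 -0.72 eff6 0.001
```

View pics/w13.png

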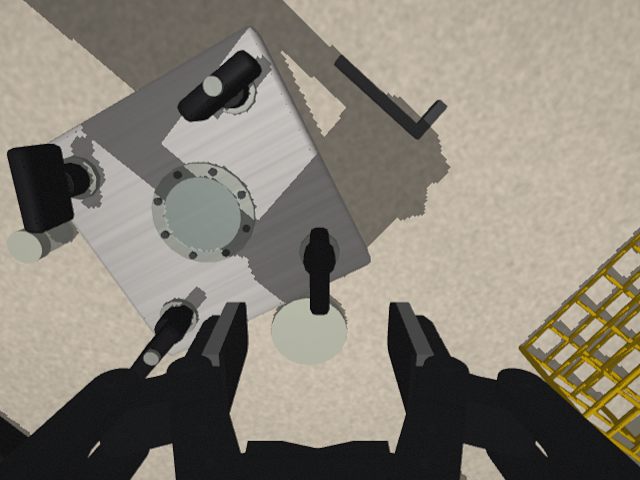

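carry_out:
  plan:
    - [90, [0.1, 3, 0.06], [0, 0, 0]]
    - [90, [0, 2.7, 0], [0, 0, 0]]
    - [90, [0, 0, 0], [0, 0, 0]]
    - [160, [0, 0, 0], [0, 0, 0]]
    - [255, [0, 0, 0], [0, 0, 0]]
    - [255, [0, 0, 0], [0, 0, 0]]
    - [255, [0, 0, 0], [0, 0, 0]]
    - [255, [0, 0, 0], [0, 0, 0]]

```text
time_s: 26.2
tool_pos: [603.2, 44.6, 122.1]
orientation: [-0.645, 0.288, -0.29, 0.646]
force: [-3.7, -1.0, 5.8]
gripper_width: 8.8
```

```bash
python3 -c "
from h import *
ft()"
```

```text
t 26.2 F [-3.71 -0.96  5.76] M [-0.147  0.541 -0.001] pos [603.2  44.6 122.1] yaw -48.24 w 8.8 j6 -0.72 eff6 0.029
```

carry_out:
  plan:
    - [255, [0, 0, 0], [0, 3, 0]]
    - [255, [0, 0.02, 0], [0, 3, 0]]
    - [255, [0, 0.03, 0], [0, 3, 0]]

```text
time_s: 26.5
tool_pos: [603.0, 44.5, 121.3]
orientation: [-0.62, 0.339, -0.34, 0.62]
force: [-3.3, -1.7, 5.2]
gripper_width: 8.6
```

```bash
python3 -c "
from h import *
ft()"
```

```text
t 26.5 F [-3.32 -1.74  5.21] M [-0.342  0.733  0.097] pos [603.   44.5 121.3] yaw -57.36 w 8.6 j6 -0.56 eff6 -0.579
```

carry_out:
  plan:
    - [255, [0, 0.01, -0.03], [0, 2.5, 0]]
    - [255, [0, 0.02, -0.03], [0, 2.5, 0]]

```text
time_s: 26.7
tool_pos: [602.8, 44.3, 120.9]
orientation: [-0.605, 0.365, -0.367, 0.605]
force: [-1.5, -0.0, 3.0]
gripper_width: 8.9
```

```bash
python3 -c "
from h import *
ft()"
```

```text
t 26.7 F [-1.54 -0.    3.  ] M [-0.125  0.157  0.088] pos [602.8  44.3 120.9] yaw -62.33 w 8.9 j6 -0.47 eff6 -0.45
```

carry_out:
  plan:
    - [255, [0, 0.02, -0.01], [0, 2.5, 0]]
    - [255, [0, 0.02, -0.01], [0, 2.5, 0]]

```text
time_s: 26.9
tool_pos: [602.6, 44.2, 120.5]
orientation: [-0.588, 0.391, -0.393, 0.589]
force: [-2.2, -0.8, 3.8]
gripper_width: 8.7
```

```bash
python3 -c "
from h import *
ft()"
```

```text
t 26.9 F [-2.21 -0.78  3.81] M [-0.122  0.25   0.129] pos [602.6  44.2 120.5] yaw -67.33 w 8.7 j6 -0.38 eff6 -0.459
```

carry_out:
  plan:
    - [255, [0, 0.02, -0.02], [0, 2.5, 0]]
    - [255, [0, 0.02, -0.02], [0, 2.5, 0]]

```text
time_s: 27.1
tool_pos: [602.4, 44.2, 120.0]
orientation: [-0.57, 0.416, -0.418, 0.571]
force: [0.2, -0.7, 3.1]
gripper_width: 8.6
```

```bash
python3 -c "
from h import *
ft()"
```

```text
t 27.1 F [ 0.16 -0.66  3.1 ] M [-0.034 -0.1    0.157] pos [602.4  44.2 120. ] yaw -72.33 w 8.6 j6 -0.3 eff6 -0.457
```

carry_out:
  plan:
    - [255, [0, 0.02, 0], [0, 2.5, 0]]
    - [255, [0, 0.02, 0], [0, 2.5, 0]]

```text
time_s: 27.3
tool_pos: [602.3, 44.1, 119.6]
orientation: [-0.552, 0.441, -0.443, 0.553]
force: [-2.0, -1.1, 2.4]
gripper_width: 8.8
```

```bash
python3 -c "
from h import *
ft()"
```

```text
t 27.3 F [-2.04 -1.14  2.39] M [-0.174  0.19   0.171] pos [602.3  44.1 119.6] yaw -77.33 w 8.8 j6 -0.21 eff6 -0.459
```

carry_out:
  plan:
    - [255, [0, 0.02, -0.01], [0, 2.2, 0]]
    - [255, [0, 0.02, -0.01], [0, 2.2, 0]]

```text
time_s: 27.5
tool_pos: [602.1, 44.1, 119.2]
orientation: [-0.534, 0.462, -0.463, 0.535]
force: [-0.6, -1.3, 3.3]
gripper_width: 8.4
```

```bash
python3 -c "
from h import *
ft()"
```

```text
t 27.5 F [-0.58 -1.27  3.32] M [-0.131  0.133  0.104] pos [602.1  44.1 119.2] yaw -81.72 w 8.4 j6 -0.13 eff6 -0.387
```

carry_out:
  plan:
    - [255, [0, 0.02, 0], [0, 2.5, 0]]
    - [255, [0, 0.02, 0], [0, 2.5, 0]]

```text
time_s: 27.7
tool_pos: [601.9, 44.1, 118.8]
orientation: [-0.514, 0.485, -0.486, 0.514]
force: [-1.7, -1.3, 4.0]
gripper_width: 8.9
```

```bash
python3 -c "
from h import *
ft()"
```

```text
t 27.7 F [-1.72 -1.34  4.04] M [-0.187  0.327  0.11 ] pos [601.9  44.1 118.8] yaw -86.73 w 8.9 j6 -0.04 eff6 -0.463
```

carry_out:
  plan:
    - [255, [0, 0.02, -0.02], [0, 2.2, 0]]
    - [255, [0, 0.02, -0.01], [0, 2.2, 0]]

```text
time_s: 27.9
tool_pos: [601.8, 44.1, 118.4]
orientation: [0.495, -0.504, 0.506, -0.496]
force: [-2.0, -0.8, 3.8]
gripper_width: 8.5
```

```bash
python3 -c "
from h import *
ft()"
```

```text
t 27.9 F [-1.99 -0.85  3.83] M [-0.19   0.157  0.11 ] pos [601.8  44.1 118.4] yaw -91.12 w 8.5 j6 0.03 eff6 -0.387
```

carry_out:
  plan:
    - [255, [0, 0.02, -0.01], [0, 2, 0]]
    - [255, [0, 0.02, -0.01], [0, 2, 0]]

```text
time_s: 28.1
tool_pos: [601.6, 44.1, 118.0]
orientation: [0.477, -0.521, 0.523, -0.478]
force: [-1.4, -0.3, 3.7]
gripper_width: 8.5
```

```bash
python3 -c "
from h import *
ft()"
```

```text
t 28.1 F [-1.43 -0.32  3.66] M [-0.141  0.198  0.09 ] pos [601.6  44.1 118. ] yaw -95.11 w 8.5 j6 0.1 eff6 -0.344
```

carry_out:
  plan:
    - [255, [0, 0.02, -0.01], [0, 2, 0]]
    - [255, [0, 0.02, -0.01], [0, 2, 0]]

```text
time_s: 28.3
tool_pos: [601.4, 44.1, 117.7]
orientation: [0.458, -0.537, 0.539, -0.459]
force: [-1.3, -1.0, 3.7]
gripper_width: 8.5
```

```bash
python3 -c "
from h import *
ft()"
```

```text
t 28.3 F [-1.32 -0.96  3.73] M [-0.161  0.167  0.173] pos [601.4  44.1 117.7] yaw -99.1 w 8.5 j6 0.17 eff6 -0.3
```

carry_out:
  plan:
    - [255, [0, 0.01, -0.01], [0, 1.5, 0]]
    - [255, [0, 0.01, -0.01], [0, 1.5, 0]]

```text
time_s: 28.5
tool_pos: [601.3, 44.1, 117.4]
orientation: [0.444, -0.549, 0.551, -0.445]
force: [-0.7, -1.0, 6.1]
gripper_width: 8.5
```

```bash
python3 -c "
from h import *
ft()"
```

```text
t 28.5 F [-0.67 -0.97  6.07] M [-0.305  0.15   0.158] pos [601.3  44.1 117.4] yaw -102.1 w 8.5 j6 0.22 eff6 -0.138
```

carry_out:
  plan:
    - [255, [0, 0.01, -0.01], [0, 1.5, 0]]
    - [255, [0, 0.01, -0.01], [0, 1.5, 0]]

```text
time_s: 28.7
tool_pos: [601.2, 44.1, 117.2]
orientation: [0.429, -0.56, 0.562, -0.431]
force: [0.8, -0.3, 6.0]
gripper_width: 8.8
```

```bash
python3 -c "
from h import *
ft()"
```

```text
t 28.7 F [ 0.82 -0.32  6.  ] M [-0.225  0.039  0.255] pos [601.2  44.1 117.2] yaw -105.09 w 8.8 j6 0.28 eff6 -0.065
```

carry_out:
  plan:
    - [255, [0, 0, 0], [0, 1, 0]]
    - [255, [0, 0, 0], [0, 1, 0]]

```text
time_s: 28.9
tool_pos: [601.1, 44.1, 117.0]
orientation: [0.42, -0.568, 0.569, -0.421]
force: [0.0, -0.9, 4.4]
gripper_width: 8.6
```

```bash
python3 -c "
from h import *
ft()"
```

```text
t 28.9 F [ 0.   -0.89  4.42] M [-0.271 -0.013  0.292] pos [601.1  44.1 117. ] yaw -107.07 w 8.6 j6 0.31 eff6 0.1
```

carry_out:
  plan:
    - [255, [0, 0, 0], [0, 0.9, 0]]
    - [255, [0, 0, 0], [0, 0.9, 0]]

```text
time_s: 29.1
tool_pos: [601.1, 44.2, 116.9]
orientation: [0.411, -0.574, 0.576, -0.412]
force: [0.5, -1.0, 5.5]
gripper_width: 8.5
```

```bash
python3 -c "
from h import *
ft()"
```

```text
t 29.1 F [ 0.5  -1.02  5.46] M [-0.244 -0.034  0.375] pos [601.1  44.2 116.9] yaw -108.86 w 8.5 j6 0.34 eff6 0.17
```

carry_out:
  plan:
    - [90, [0, 0, 0], [0, 0, 0]]
    - [90, [0, 0, 0], [0, 0, 0]]
    - [90, [0, -4, 0], [0, 0, 0]]
    - [90, [0, -2, 0], [0, -7.6, 0]]
    - [90, [0, 0, 0], [0, -7.6, 0]]
    - [90, [0, 0, 0], [0, -7.6, 0]]
    - [90, [0, 0, 0], [0, -7.6, 0]]
    - [90, [0, 0, 0], [0, -7.6, 0]]
    - [90, [0, 0, 0], [0, -7.6, 0]]
    - [90, [0, 0, 0], [0, -7.6, 0]]
    - [90, [0, 0, 0], [0, -7.7, 0]]

```text
time_s: 30.2
tool_pos: [600.1, 44.4, 174.9]
orientation: [0.647, -0.286, 0.285, -0.647]
force: [-0.2, 0.5, -1.0]
gripper_width: 55.4
```

carry_out:
  plan:
    - [90, [-1.5, 0, -4.42], [0, 0, 0]]
    - [90, [-1.5, 0, -4.42], [0, 0, 0]]
    - [90, [-1.5, 0, -4.42], [0, 0, 0]]
    - [90, [0, 0, 0], [0, 0, 0]]
    - [90, [0, 0, 0], [0, 0, 0]]
    - [90, [0, 0, 0], [0, 0, 0]]

```text
time_s: 30.8
tool_pos: [472.7, -10.9, 176.0]
orientation: [-0.646, 0.287, -0.288, 0.646]
force: [0.4, 0.0, -0.6]
gripper_width: 55.5
```

Run:
```python
from h import *
tgt(472.5,-11.4,-47.9,119)
s=r.read_state();d=snap('wrist','w14.png');ft()
```

```text
t 30.8 pos [472.7 -10.9 176. ] yaw -47.92 shift cm now-axes [ 0.02  5.7  -0.05] turn y -0.02
 shift after turn [ 0.03  5.7  -0.05]
t 30.85 F [-0.19  0.49 -0.74] M [-0.002  0.008 -0.027] pos [472.8 -10.8 175.8] yaw -47.9 w 55.3 j6 -0.84 eff6 0.002
```

View pics/w14.png

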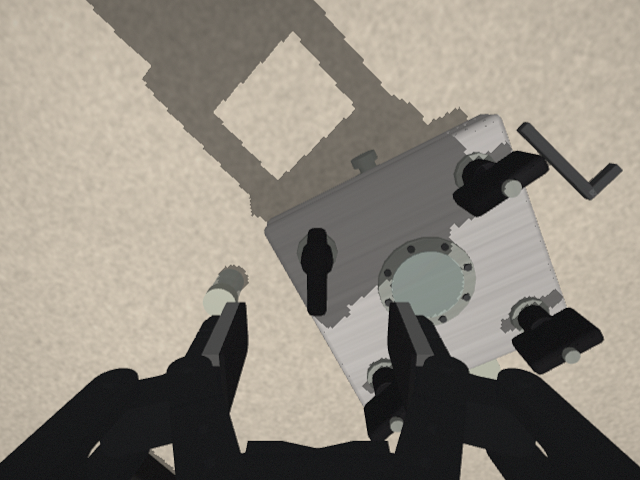

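carry_out:
  plan:
    - [90, [0, 3, -0.04], [0, 0, 0]]
    - [90, [0, 2.6, 0], [0, 0, 0]]
    - [90, [0, 0, 0], [0, 0, 0]]
    - [160, [0, 0, 0], [0, 0, 0]]
    - [255, [0, 0, 0], [0, 0, 0]]
    - [255, [0, 0, 0], [0, 0, 0]]
    - [255, [0, 0, 0], [0, 0, 0]]
    - [255, [0, 0, 0], [0, 0, 0]]

```text
time_s: 31.65
tool_pos: [472.5, -11.4, 121.2]
orientation: [-0.646, 0.286, -0.288, 0.647]
force: [1.1, 1.3, 6.3]
gripper_width: 8.5
```

```bash
python3 -c "
from h import *
ft()"
```

```text
t 31.65 F [1.1  1.33 6.32] M [ 0.153 -0.09  -0.059] pos [472.5 -11.4 121.2] yaw -47.93 w 8.5 j6 -0.84 eff6 -0.05
```

carry_out:
  plan:
    - [255, [0, 0, 0], [0, 3, 0]]
    - [255, [0, 0.02, 0], [0, 3, 0]]
    - [255, [0, 0.03, 0], [0, 3, 0]]

```text
time_s: 31.95
tool_pos: [472.4, -11.4, 120.4]
orientation: [-0.621, 0.337, -0.339, 0.622]
force: [1.3, 0.6, 5.4]
gripper_width: 8.4
```

```bash
python3 -c "
from h import *
ft()"
```

```text
t 31.95 F [1.32 0.65 5.4 ] M [ 0.1   -0.172  0.153] pos [472.4 -11.4 120.4] yaw -57.04 w 8.4 j6 -0.68 eff6 -0.583
```

carry_out:
  plan:
    - [255, [0, 0.01, 0], [0, 2.5, 0]]
    - [255, [0, 0.02, 0], [0, 2.5, 0]]

```text
time_s: 32.15
tool_pos: [472.4, -11.4, 120.0]
orientation: [-0.606, 0.363, -0.365, 0.607]
force: [1.7, 1.2, 3.9]
gripper_width: 8.5
```

```bash
python3 -c "
from h import *
ft()"
```

```text
t 32.15 F [1.69 1.24 3.91] M [ 0.179 -0.264  0.15 ] pos [472.4 -11.4 120. ] yaw -62.02 w 8.5 j6 -0.59 eff6 -0.457
```

carry_out:
  plan:
    - [255, [0, 0.02, 0], [0, 2.5, 0]]
    - [255, [0, 0.02, 0], [0, 2.5, 0]]

```text
time_s: 32.35
tool_pos: [472.4, -11.4, 119.5]
orientation: [-0.589, 0.389, -0.391, 0.59]
force: [0.9, 0.3, 3.5]
gripper_width: 8.4
```

```bash
python3 -c "
from h import *
ft()"
```

```text
t 32.35 F [0.93 0.26 3.51] M [ 0.134 -0.262  0.113] pos [472.4 -11.4 119.5] yaw -67.02 w 8.4 j6 -0.5 eff6 -0.462
```

carry_out:
  plan:
    - [255, [0, 0.02, 0], [0, 2.5, 0]]
    - [255, [0, 0.02, 0], [0, 2.5, 0]]

```text
time_s: 32.55
tool_pos: [472.4, -11.4, 119.1]
orientation: [-0.571, 0.415, -0.417, 0.573]
force: [2.0, 0.9, 3.2]
gripper_width: 9.1
```

```bash
python3 -c "
from h import *
ft()"
```

```text
t 32.55 F [1.98 0.86 3.19] M [ 0.106 -0.264  0.112] pos [472.4 -11.4 119.1] yaw -72.02 w 9.1 j6 -0.42 eff6 -0.462
```

carry_out:
  plan:
    - [255, [0, 0.02, 0], [0, 2.5, 0]]
    - [255, [0, 0.02, 0], [0, 2.5, 0]]

```text
time_s: 32.75
tool_pos: [472.3, -11.4, 118.7]
orientation: [-0.553, 0.439, -0.441, 0.554]
force: [1.1, 1.0, 3.6]
gripper_width: 8.5
```

```bash
python3 -c "
from h import *
ft()"
```

```text
t 32.75 F [1.14 1.05 3.55] M [ 0.098 -0.288  0.157] pos [472.3 -11.4 118.7] yaw -77.02 w 8.5 j6 -0.33 eff6 -0.461
```

carry_out:
  plan:
    - [255, [0, 0.02, 0], [0, 2.5, 0]]
    - [255, [0, 0.02, 0], [0, 2.5, 0]]

```text
time_s: 32.95
tool_pos: [472.3, -11.4, 118.2]
orientation: [-0.533, 0.463, -0.465, 0.534]
force: [1.0, 1.3, 2.6]
gripper_width: 8.8
```

```bash
python3 -c "
from h import *
ft()"
```

```text
t 32.95 F [1.   1.29 2.63] M [ 0.122 -0.305  0.146] pos [472.3 -11.4 118.2] yaw -82.02 w 8.8 j6 -0.24 eff6 -0.46
```

carry_out:
  plan:
    - [255, [0, 0.02, 0], [0, 2.2, 0]]
    - [255, [0, 0.02, 0], [0, 2.2, 0]]

```text
time_s: 33.15
tool_pos: [472.3, -11.4, 117.8]
orientation: [-0.515, 0.483, -0.485, 0.516]
force: [0.9, 0.5, 3.9]
gripper_width: 8.3
```

```bash
python3 -c "
from h import *
ft()"
```

```text
t 33.15 F [0.87 0.49 3.85] M [ 0.126 -0.297  0.125] pos [472.3 -11.4 117.8] yaw -86.41 w 8.3 j6 -0.17 eff6 -0.39
```

carry_out:
  plan:
    - [255, [0, 0.02, 0], [0, 2.2, 0]]
    - [255, [0, 0.02, 0], [0, 2.2, 0]]

```text
time_s: 33.35
tool_pos: [472.3, -11.4, 117.5]
orientation: [0.496, -0.503, 0.504, -0.497]
force: [0.6, 1.0, 3.7]
gripper_width: 8.8
```

```bash
python3 -c "
from h import *
ft()"
```

```text
t 33.35 F [0.61 0.96 3.73] M [ 0.131 -0.158  0.147] pos [472.3 -11.4 117.5] yaw -90.81 w 8.8 j6 -0.09 eff6 -0.394
```

carry_out:
  plan:
    - [255, [0, 0.02, 0], [0, 2, 0]]
    - [255, [0, 0.02, 0], [0, 2, 0]]

```text
time_s: 33.55
tool_pos: [472.3, -11.4, 117.1]
orientation: [0.478, -0.52, 0.521, -0.479]
force: [0.9, 0.5, 3.1]
gripper_width: 8.5
```

```bash
python3 -c "
from h import *
ft()"
```

```text
t 33.55 F [0.88 0.54 3.13] M [ 0.106 -0.179  0.142] pos [472.3 -11.4 117.1] yaw -94.8 w 8.5 j6 -0.02 eff6 -0.347
```

carry_out:
  plan:
    - [255, [0, 0.02, 0], [0, 1.8, 0]]
    - [255, [0, 0.01, 0], [0, 1.8, 0]]

```text
time_s: 33.75
tool_pos: [472.3, -11.4, 116.8]
orientation: [0.461, -0.535, 0.536, -0.463]
force: [0.9, 0.9, 3.9]
gripper_width: 8.7
```

```bash
python3 -c "
from h import *
ft()"
```

```text
t 33.75 F [0.87 0.92 3.94] M [ 0.086 -0.197  0.145] pos [472.3 -11.4 116.8] yaw -98.39 w 8.7 j6 0.04 eff6 -0.257
```

carry_out:
  plan:
    - [255, [0, 0.02, 0], [0, 1.8, 0]]
    - [255, [0, 0.01, 0], [0, 1.8, 0]]

```text
time_s: 33.95
tool_pos: [472.3, -11.4, 116.5]
orientation: [0.444, -0.549, 0.55, -0.446]
force: [0.8, 0.6, 3.4]
gripper_width: 8.3
```

```bash
python3 -c "
from h import *
ft()"
```

```text
t 33.95 F [0.81 0.57 3.38] M [ 0.153 -0.135  0.245] pos [472.3 -11.4 116.5] yaw -101.98 w 8.3 j6 0.11 eff6 -0.189
```

carry_out:
  plan:
    - [255, [0, 0, 0], [0, 1, 0]]
    - [255, [0, 0, 0], [0, 1, 0]]

```text
time_s: 34.15
tool_pos: [472.2, -11.4, 116.3]
orientation: [0.435, -0.556, 0.558, -0.436]
force: [2.7, 0.9, 5.0]
gripper_width: 8.6
```

```bash
python3 -c "
from h import *
ft()"
```

```text
t 34.15 F [2.71 0.9  5.05] M [ 0.13  -0.345  0.277] pos [472.2 -11.4 116.3] yaw -103.96 w 8.6 j6 0.14 eff6 0.02
```

carry_out:
  plan:
    - [255, [0, 0, 0], [0, 1, 0]]
    - [255, [0, 0, 0], [0, 1, 0]]

```text
time_s: 34.35
tool_pos: [472.2, -11.4, 116.2]
orientation: [0.425, -0.564, 0.565, -0.426]
force: [2.4, 1.0, 5.5]
gripper_width: 8.9
```

```bash
python3 -c "
from h import *
ft()"
```

```text
t 34.35 F [2.37 0.96 5.48] M [ 0.171 -0.387  0.329] pos [472.2 -11.4 116.2] yaw -105.96 w 8.9 j6 0.18 eff6 0.069
```

carry_out:
  plan:
    - [90, [0, 0, 0], [0, 0, 0]]
    - [90, [0, 0, 0], [0, 0, 0]]
    - [90, [0, -4, 0], [0, 0, 0]]
    - [90, [0, -2, 0], [0, -6.7, 0]]
    - [90, [0, 0, 0], [0, -6.8, 0]]
    - [90, [1.09, 0, 3.18], [0, 0, 0]]
    - [90, [1.09, 0, 3.18], [0, 0, 0]]
    - [90, [1.09, 0, 3.18], [0, 0, 0]]
    - [90, [0, 0, 0], [0, 0, 0]]
    - [90, [0, 0, 0], [0, 0, 0]]
    - [90, [0, 0, 0], [0, 0, 0]]

```text
time_s: 35.45
tool_pos: [564.6, -47.9, 175.0]
orientation: [-0.49, 0.511, -0.51, 0.489]
force: [-0.4, 0.2, 0.0]
gripper_width: 55.2
```

Run:
```python
from h import *
tgt(566,-48.2,-92.5,117)
s=r.read_state();d=snap('wrist','w15.png');ft()
im=d['image'][215:325,280:360]; m=im.max(2)<48
n,l,st,c=cv2.connectedComponentsWithStats(m.astype(np.uint8)); i=1+np.argmax(st[1:,4])
for y in range(0,110,8):
    x=np.where(l[y]==i)[0]; print(y+215,(x.min()+280,x.max()+280) if len(x) else None)
```

```text
t 35.45 pos [564.6 -47.9 175. ] yaw -92.42 shift cm now-axes [0.03 5.8  0.14] turn y 0.08
 shift after turn [0.03 5.8  0.14]
t 35.5 F [-0.35  0.13  1.31] M [0.01  0.02  0.023] pos [564.7 -47.8 175.4] yaw -92.42 w 55.4 j6 -0.11 eff6 -0.0
215 None
223 None
231 (np.int64(309), np.int64(326))
239 (np.int64(308), np.int64(327))
247 (np.int64(306), np.int64(333))
255 (np.int64(304), np.int64(335))
263 (np.int64(305), np.int64(334))
271 (np.int64(310), np.int64(328))
279 (np.int64(311), np.int64(329))
287 (np.int64(311), np.int64(329))
295 (np.int64(312), np.int64(329))
303 (np.int64(313), np.int64(330))
311 None
319 None
```

View pics/w15.png

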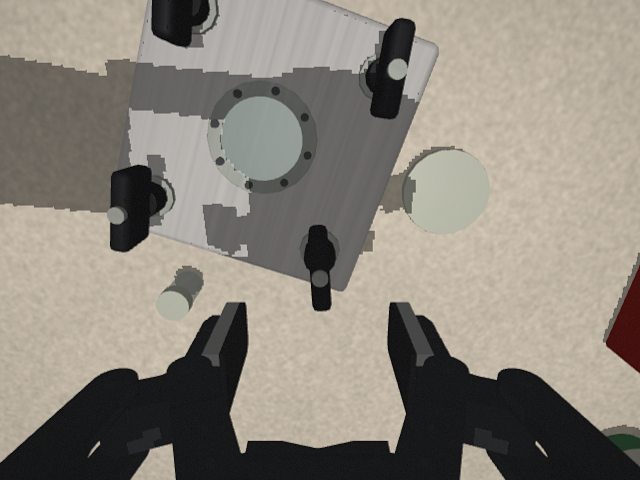

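carry_out:
  plan:
    - [90, [0, 3, 0.1], [0, -3.4, 0]]
    - [90, [0, 2.7, 0], [0, 0, 0]]
    - [90, [0, 0, 0], [0, 0, 0]]
    - [160, [0, 0, 0], [0, 0, 0]]
    - [255, [0, 0, 0], [0, 0, 0]]
    - [255, [0, 0, 0], [0, 0, 0]]
    - [255, [0, 0, 0], [0, 0, 0]]
    - [255, [0, 0, 0], [0, 0, 0]]

```text
time_s: 36.3
tool_pos: [566.2, -48.3, 120.5]
orientation: [0.504, -0.496, 0.496, -0.504]
force: [-7.5, 0.9, 8.0]
gripper_width: 8.3
```

```bash
python3 -c "
from h import *
ft()"
```

```text
t 36.3 F [-7.47  0.89  8.02] M [0.034 1.31  0.047] pos [566.2 -48.3 120.5] yaw -89.03 w 8.3 j6 -0.17 eff6 0.051
```

carry_out:
  plan:
    - [255, [0, 0, 0], [0, 0.8, 0]]
    - [255, [0, 0, 0], [0, 0.8, 0]]

```text
time_s: 36.5
tool_pos: [566.2, -48.3, 120.4]
orientation: [0.497, -0.503, 0.503, -0.497]
force: [-7.5, 0.8, 8.0]
gripper_width: 8.7
```

```bash
python3 -c "
from h import *
ft()"
```

```text
t 36.5 F [-7.49  0.79  8.  ] M [0.04  1.28  0.219] pos [566.2 -48.3 120.4] yaw -90.65 w 8.7 j6 -0.14 eff6 0.022
```

carry_out:
  plan:
    - [255, [0, 0, -0.08], [0, 1, 0]]
    - [255, [0, 0, -0.08], [0, 1, 0]]

```text
time_s: 36.7
tool_pos: [565.7, -48.3, 120.3]
orientation: [0.487, -0.51, 0.513, -0.489]
force: [1.4, -0.8, 3.5]
gripper_width: 8.3
```

```bash
python3 -c "
from h import *
ft()"
```

```text
t 36.7 F [ 1.36 -0.76  3.47] M [-0.021 -0.361  0.373] pos [565.7 -48.3 120.3] yaw -92.66 w 8.3 j6 -0.1 eff6 0.039
```

carry_out:
  plan:
    - [90, [0, 0, 0], [0, 0, 0]]
    - [90, [0, 0, 0], [0, 0, 0]]
    - [90, [0, -4, 0], [0, 4, 0]]
    - [90, [0, -1.5, 0], [0, 4.3, 0]]
    - [90, [-3.89, 0, -2.7], [0, 0, 0]]
    - [90, [-3.89, 0, -2.7], [0, 0, 0]]
    - [90, [-3.89, 0, -2.7], [0, 0, 0]]
    - [90, [0, 0, 0], [0, 0, 0]]
    - [90, [0, 0, 0], [0, 0, 0]]
    - [90, [0, 0, 0], [0, 0, 0]]

```text
time_s: 37.7
tool_pos: [507.7, 81.1, 173.2]
orientation: [0.45, -0.545, 0.546, -0.45]
force: [-0.0, -0.4, -0.7]
gripper_width: 55.2
```

```bash
cat >> h.py <<'E'
def tilt(f,z=124.):
    """yaw of the wing ahead of the tool from its left/right edges below/above the hub"""
    s=r.read_state(); d=snap('wrist',f); im=d['image']; sub=im[200:325,270:370]
    n,l,st,c=cv2.connectedComponentsWithStats((sub.max(2)<48).astype(np.uint8)); i=1+np.argmax(st[1:,4])
    L=[];Rr=[]
    for y in range(125):
        x=np.where(l[y]==i)[0]
        if 14<=len(x)<=23: L.append((x.min()+270,y+200)); Rr.append((x.max()+270,y+200))
    L,Rr=np.array(L),np.array(Rr); a=[np.polyfit(p[:,1],p[:,0],1)[0] for p in (L,Rr)]
    print('tilts deg',np.degrees(a).round(2),'mid col',((L+Rr)/2)[:,0].mean(),'rows',L[0,1],L[-1,1],'=> wing yaw',(toolxy(s)+np.degrees(np.mean(a))).round(2)); ft()
E
python3 - <<'E'
from h import *
tgt(508.4,81.7,-101,117); tilt('w16.png')
E
```

```text
t 37.7 pos [507.7  81.1 173.2] yaw -100.97 shift cm now-axes [-0.07  5.62  0.06] turn y 0.03
 shift after turn [-0.07  5.62  0.06]
tilts deg [-0.3  -0.26] mid col 318.20238095238096 rows 226 310 => wing yaw -101.25
t 37.75 F [-0.    0.02  0.67] M [ 0.03  -0.028 -0.035] pos [507.7  80.8 173.1] yaw -101.01 w 55.2 j6 0.28 eff6 -0.005
```

View pics/w16.png

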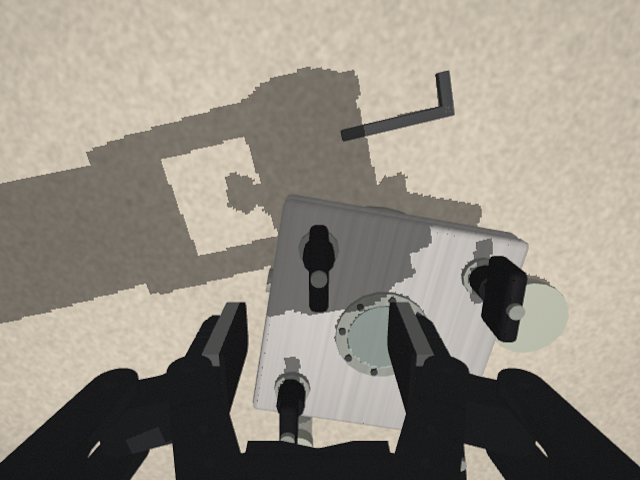

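carry_out:
  plan:
    - [90, [0, 3, 0.04], [0, 0.2, 0]]
    - [90, [0, 2.4, 0], [0, 0, 0]]
    - [90, [0, 0, 0], [0, 0, 0]]
    - [160, [0, 0, 0], [0, 0, 0]]
    - [255, [0, 0, 0], [0, 0, 0]]
    - [255, [0, 0, 0], [0, 0, 0]]
    - [255, [0, 0, 0], [0, 0, 0]]
    - [255, [0, 0, 0], [0, 0, 0]]

```text
time_s: 38.55
tool_pos: [508.4, 81.7, 121.0]
orientation: [0.448, -0.546, 0.547, -0.45]
force: [-2.7, -0.7, 6.7]
gripper_width: 8.6
```

```bash
python3 -c "
from h import *
ft()"
```

```text
t 38.55 F [-2.72 -0.71  6.74] M [-0.182  0.374  0.01 ] pos [508.4  81.7 121. ] yaw -101.14 w 8.6 j6 0.28 eff6 -0.007
```

carry_out:
  plan:
    - [255, [0, 0, 0], [0, 0.8, 0]]
    - [255, [0, 0, 0], [0, 0.8, 0]]

```text
time_s: 38.75
tool_pos: [508.4, 81.7, 120.9]
orientation: [0.441, -0.552, 0.553, -0.442]
force: [-1.4, -1.1, 5.5]
gripper_width: 8.5
```

```bash
python3 -c "
from h import *
ft()"
```

```text
t 38.75 F [-1.43 -1.14  5.47] M [-0.172  0.289  0.214] pos [508.4  81.7 120.9] yaw -102.74 w 8.5 j6 0.31 eff6 0.036
```

carry_out:
  plan:
    - [255, [0, 0, 0], [0, 0.9, 0]]
    - [255, [0, 0, 0], [0, 0.9, 0]]

```text
time_s: 38.95
tool_pos: [508.4, 81.7, 120.8]
orientation: [0.432, -0.559, 0.56, -0.433]
force: [-2.2, -1.0, 5.9]
gripper_width: 8.4
```

```bash
python3 -c "
from h import *
ft()"
```

```text
t 38.95 F [-2.23 -0.97  5.93] M [-0.182  0.282  0.292] pos [508.4  81.7 120.8] yaw -104.55 w 8.4 j6 0.34 eff6 0.048
```

carry_out:
  plan:
    - [255, [0, 0, 0], [0, 0.8, 0]]
    - [90, [0, 0, 0], [0, 0, 0]]
    - [90, [0, 0, 0], [0, 0, 0]]
    - [90, [0, -4, 0], [0, 0, 0]]
    - [90, [0, -1.5, 0], [0, 0, 0]]
    - [90, [0.36, 0, 3.33], [0, 0, 0]]
    - [90, [0.36, 0, 3.33], [0, 0, 0]]
    - [90, [0.36, 0, 3.33], [0, 0, 0]]
    - [90, [0, 0, 0], [0, 0, 0]]
    - [90, [0, 0, 0], [0, 0, 0]]
    - [90, [0, 0, 0], [0, 0, 0]]

```text
time_s: 40.05
tool_pos: [600.7, 45.3, 174.3]
orientation: [-0.429, 0.562, -0.562, 0.429]
force: [0.5, 0.0, -0.4]
gripper_width: 55.5
```

Run:
```python
from h import *
tgt(602,44.7,-105.4,119); tilt('w17.png')
```

```text
t 40.05 pos [600.7  45.3 174.3] yaw -105.31 shift cm now-axes [0.02 5.53 0.14] turn y 0.09
 shift after turn [0.02 5.53 0.14]
tilts deg [3.55 3.42] mid col 318.9 rows 226 309 => wing yaw -101.82
t 40.1 F [-0.73 -0.14 -0.02] M [ 0.022  0.036 -0.002] pos [600.7  45.4 174.6] yaw -105.3 w 55.4 j6 0.28 eff6 0.0
```

View pics/w17.png

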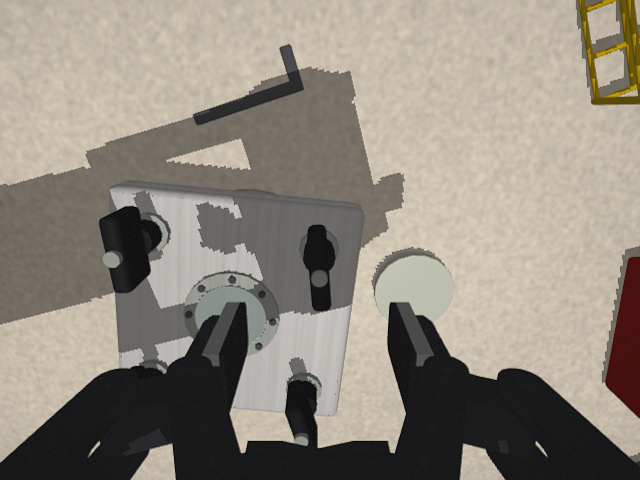

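carry_out:
  plan:
    - [90, [0, 3, 0.06], [0, -3.5, 0]]
    - [90, [0, 2.4, 0], [0, 0, 0]]
    - [90, [0, 0, 0], [0, 0, 0]]
    - [160, [0, 0, 0], [0, 0, 0]]
    - [255, [0, 0, 0], [0, 0, 0]]
    - [255, [0, 0, 0], [0, 0, 0]]
    - [255, [0, 0, 0], [0, 0, 0]]
    - [255, [0, 0, 0], [0, 0, 0]]

```text
time_s: 40.9
tool_pos: [601.9, 45.0, 122.4]
orientation: [0.446, -0.549, 0.549, -0.446]
force: [-5.0, -0.3, 7.2]
gripper_width: 8.4
```

```bash
python3 -c "
from h import *
ft()"
```

```text
t 40.9 F [-5.01 -0.27  7.2 ] M [0.039 0.978 0.124] pos [601.9  45.  122.4] yaw -101.81 w 8.4 j6 0.22 eff6 0.119
```

carry_out:
  plan:
    - [255, [0, 0, 0], [0, 0.8, 0]]
    - [255, [0, 0, 0], [0, 0.8, 0]]

```text
time_s: 41.1
tool_pos: [601.9, 45.0, 122.3]
orientation: [0.438, -0.555, 0.555, -0.438]
force: [-5.9, 0.6, 6.1]
gripper_width: 8.5
```

```bash
python3 -c "
from h import *
ft()"
```

```text
t 41.1 F [-5.91  0.57  6.05] M [0.067 0.912 0.232] pos [601.9  45.  122.3] yaw -103.43 w 8.5 j6 0.25 eff6 0.061
```

carry_out:
  plan:
    - [255, [0, 0, -0.06], [0, 0.8, 0]]
    - [255, [0, 0, -0.06], [0, 0.8, 0]]

```text
time_s: 41.3
tool_pos: [601.5, 45.1, 122.2]
orientation: [0.429, -0.56, 0.562, -0.431]
force: [0.9, 0.1, 5.6]
gripper_width: 8.3
```

```bash
python3 -c "
from h import *
ft()"
```

```text
t 41.3 F [0.86 0.13 5.63] M [-0.052 -0.127  0.254] pos [601.5  45.1 122.2] yaw -105.06 w 8.3 j6 0.28 eff6 0.086
```

carry_out:
  plan:
    - [255, [0, 0, 0], [0, 0.6, 0]]
    - [255, [0, 0, 0], [0, 0.6, 0]]
    - [90, [0, 0, 0], [0, 0, 0]]
    - [90, [0, 0, 0], [0, 0, 0]]
    - [90, [0, -4, 0], [0, 0, 0]]
    - [90, [0, -1.3, 0], [0, -4.3, 0]]
    - [90, [2.74, 0, -3.82], [0, 0, 0]]
    - [90, [2.74, 0, -3.82], [0, 0, 0]]
    - [90, [2.74, 0, -3.82], [0, 0, 0]]
    - [90, [0, 0, 0], [0, 0, 0]]
    - [90, [0, 0, 0], [0, 0, 0]]
    - [90, [0, 0, 0], [0, 0, 0]]

```text
time_s: 42.5
tool_pos: [472.5, -11.5, 173.8]
orientation: [0.445, -0.549, 0.55, -0.446]
force: [0.3, 0.8, -0.4]
gripper_width: 55.4
```

Run:
```python
from h import *
tgt(472.3,-11.4,-102,119); tilt('w18.png')
```

```text
t 42.5 pos [472.5 -11.5 173.8] yaw -101.92 shift cm now-axes [-0.01  5.48 -0.03] turn y 0.08
 shift after turn [-0.01  5.48 -0.03]
tilts deg [ 0.19 -0.77] mid col 316.6585365853659 rows 228 311 => wing yaw -102.21
t 42.55 F [-0.02  0.59 -0.09] M [-0.022  0.034 -0.039] pos [472.6 -11.4 173.7] yaw -101.91 w 55.1 j6 0.11 eff6 0.002
```

View pics/w18.png

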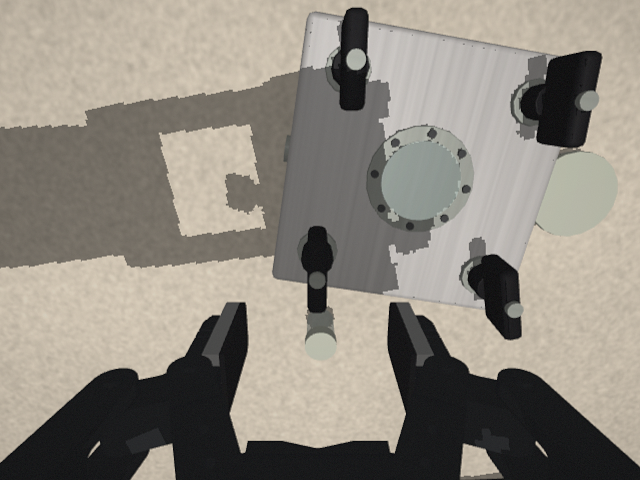

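carry_out:
  plan:
    - [90, [0, 3, -0.03], [0, 0.2, 0]]
    - [90, [0, 2.35, 0], [0, 0, 0]]
    - [90, [0, 0, 0], [0, 0, 0]]
    - [160, [0, 0, 0], [0, 0, 0]]
    - [255, [0, 0, 0], [0, 0, 0]]
    - [255, [0, 0, 0], [0, 0, 0]]
    - [255, [0, 0, 0], [0, 0, 0]]
    - [255, [0, 0, 0], [0, 0, 0]]

```text
time_s: 43.35
tool_pos: [472.2, -11.7, 121.4]
orientation: [0.444, -0.549, 0.551, -0.445]
force: [0.9, -0.1, 6.6]
gripper_width: 8.1
```

```bash
python3 -c "
from h import *
ft()"
```

```text
t 43.35 F [ 0.86 -0.09  6.56] M [ 0.033 -0.076  0.025] pos [472.2 -11.7 121.4] yaw -102.14 w 8.1 j6 0.11 eff6 -0.003
```

carry_out:
  plan:
    - [255, [0, 0, 0], [0, 0.8, 0]]
    - [255, [0, 0, 0], [0, 0.8, 0]]

```text
time_s: 43.55
tool_pos: [472.2, -11.7, 121.3]
orientation: [0.436, -0.555, 0.557, -0.437]
force: [0.8, 0.5, 4.9]
gripper_width: 8.6
```

```bash
python3 -c "
from h import *
ft()"
```

```text
t 43.55 F [0.75 0.49 4.94] M [-0.007 -0.096  0.22 ] pos [472.2 -11.7 121.3] yaw -103.74 w 8.6 j6 0.14 eff6 0.052
```

carry_out:
  plan:
    - [255, [0, 0, 0], [0, 0.9, 0]]
    - [255, [0, 0, 0], [0, 0.9, 0]]

```text
time_s: 43.75
tool_pos: [472.2, -11.7, 121.2]
orientation: [0.427, -0.562, 0.564, -0.429]
force: [0.9, 0.4, 5.0]
gripper_width: 8.8
```

```bash
python3 -c "
from h import *
ft()"
```

```text
t 43.75 F [0.86 0.44 5.05] M [ 0.027 -0.162  0.302] pos [472.2 -11.7 121.2] yaw -105.54 w 8.8 j6 0.17 eff6 0.075
```

carry_out:
  plan:
    - [90, [0, 0, 0], [0, 0, 0]]
    - [90, [0, 0, 0], [0, 0, 0]]
    - [90, [0, -4, 0], [0, 0, 0]]
    - [90, [0, -4, 0], [0, 0, 0]]
    - [90, [0, -4, 0], [0, 0, 0]]
    - [90, [0, -2, 0], [0, 0, 0]]
    - [90, [0, 0, 0], [0, 0, 0]]
    - [90, [0, 0, 0], [0, 0, 0]]

```text
time_s: 44.55
tool_pos: [471.0, -11.6, 258.8]
orientation: [-0.428, 0.563, -0.563, 0.428]
force: [0.0, 0.7, 0.1]
gripper_width: 55.2
```

```bash
python3 -c "
from h import *
ft(); snap('scene','s19.png'); snap('top','t19.png')"
```

```text
t 44.55 F [0.02 0.72 0.14] M [ 0.017 -0.003  0.019] pos [471.  -11.6 258.8] yaw -105.53 w 55.2 j6 0.17 eff6 -0.002
```

View pics/s19.png

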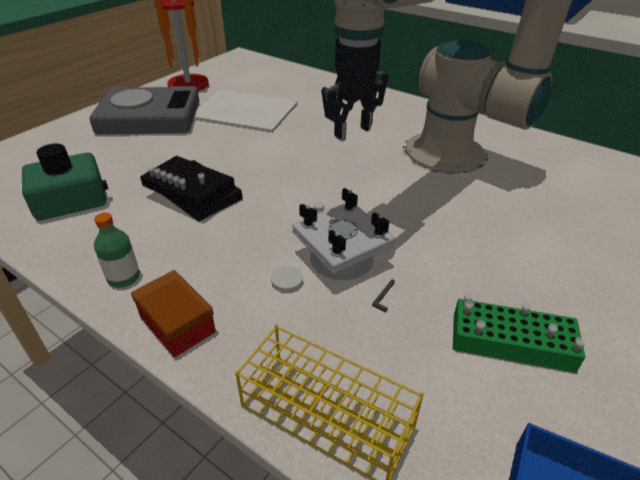

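View pics/t19.png

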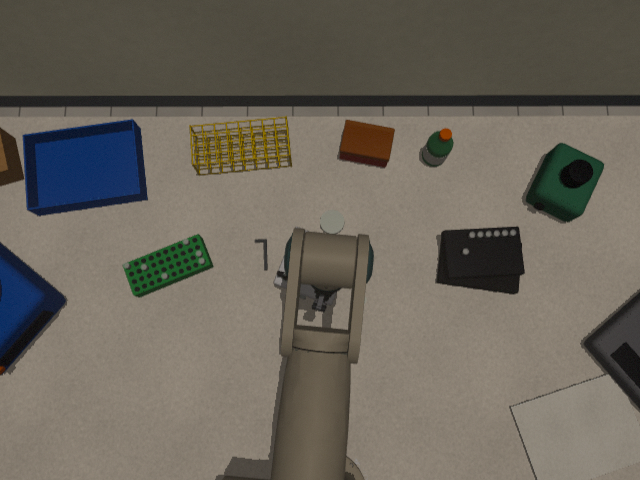

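The scene view shows the cover flat on the cell, around (343,235), with all four wings turned and the gripper clear above it. The dish (287,278), hex key (384,296) and both racks are where they started. I'm handing in.

```bash
python3 -c "
from h import *
ft(); print(r.close_job())"
```

```text
t 44.65 F [-0.51  0.79 -1.02] M [-0.016  0.036 -0.049] pos [470.6 -11.6 257.7] yaw -105.53 w 55.0 j6 0.17 eff6 -0.001
the job is handed in; nothing more can be done
None
```

The cover is fastened down with all four wing knobs and the job was handed in at 44.65 s of 72 s; no verdict came back.

**What I did:** I call the knobs by position from the robot: P1 far left, P2 far right, P3 near right, P4 near left. The opposite pairs are P1–P3 and P4–P2; I did not need to work out which is a, b, c or d.
- **First round:** about 32° each, in the order P1, P3, P2, P4.
- **Second round:** P4, P2, then P1, P3. Each knob went stiff at roughly 1.4–1.6 rad. I let go at 0.33–0.39 N m while turning, against about 0.14 N m turning free.
- **Top-up:** I re-gripped P4 once before starting the last pair. At the end I went round P2, P4, P1, P3 again, since each knob loses load as the others are snugged. The last turning torques read were 0.37, 0.29, 0.25 and 0.30 N m. P4 and P1 were then turned about 1° more without a reading.

**Last checks:** When re-gripped at the end, the knobs read 0.21–0.23 N m once moving, so every collar was still loaded at about 16–20 N. In the last pictures the cover looks flat and the dish, hex key and racks have not moved. The arm hid the vial in the top view, but it was in place in the final close-up. The gripper was clear, with about zero force.

**What did not go to plan or was not checked:**
- The first grip was too low, so closing on P1 pushed the tool up about 9 mm. I gripped higher from then on.
- Torque readings scatter by about ±0.03 N m.
- P1 and P2 eased back 4–7° after release.
- Collar forces and cover tilt were inferred from torque and pictures, not measured directly.

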